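# Clear, load and lock the specimen camera stage

## Task

Get the specimen camera stand ready for the next class: with the scraper block, not with the fingers, scrape every shell fragment off the sliding stage into the dissecting tray, stand the scraper back on the bench clear of the stand and the tray, then set each resin specimen block, specimen side up and square, in a marked space of its own on the stage. Once it is loaded, pull up the index plunger and twist it a quarter turn so that it rests in its notch and stays up by itself, slide the stage fully home beneath the camera, and twist the plunger back so that it drops and locks the stage there. Leave the other things on the bench alone.

Things in the scene. Friction and masses are not known exactly. Their poses are not given: they have to be found in the camera images.
- stand: Grey bed of the camera stand, fixed, 150 x 320 mm. Origin on the bench; x points away from the robot across the bed, y (leftward) is the way the stage slides. The bed runs from y = -90 to +230 mm. A gooseneck camera stands at its far left corner (post at x 155, y 215; head 265 to 315 mm high at x 125, y 185). The plunger's bracket is on the far side (axis at x 76, y 30), 70 mm high.
- stage_top (a point): Centre of the flat top of the sliding stage, 50 mm above the bench, 118 mm wide between lips 8 mm high (x = -59 to 59); axes as the stand's. End wall at left, 16 mm high (y = 114); right end (y = -120) open, reaching some 15 mm past the tray's left wall when loading. Three marked spaces (white corner marks, 68 mm in x, 50 in y) are centred at x = 0 and y = 78, 19 and -40.
- stage (a joint): Travel of the stage in m: 0 = loading position (right), 0.11 = viewing position, against its left end stop beneath the camera. It slides along the stand's +y with about 2 N of friction and stays where left; the plunger, when down, holds it at 0 or 0.11.
- stage_knob (a point): Centre of the upright black knob that moves the stage, on an ear on the near side of the stage: 24 mm diameter, 26 mm tall; this point is 27 mm above the stage top (77 mm above the bench).
- plunger_knob (a point): Centre of the plunger's black knurled knob, 28 mm diameter, 26 tall, axis upright, 108 mm above the bench when down. Pull it up 12 to 13 mm (at least 11) against a spring of 5 to 10 N, turn it 90 degrees either way (within 10) and let it down: a rib under it rests in a notch 2.5 mm deep and it stays up 8.5 mm. To drop it: raise it 4 mm more, turn the 90 degrees back, let it down.
- plunger (a joint): Lift of the index plunger in m: 0 = down, pin in the slot (stage locked); 0.0085 = resting in its notch, pin clear of the stage; 0.016 = end of pull.
- plunger_turn (a joint): Turn of the plunger's knob in rad about the upward axis: 0 = rib along the deep slot (the plunger can go down), +1.57 or -1.57 = rib over the rest notch; stops at +-1.75. It cannot turn more than about 0.2 until pulled up.
- tray: Aluminium dissecting tray with a blue mat, fixed in place at the right end of the stand: 220 (x) x 180 (y) x 34 mm high, walls 4 mm, inner floor 7 mm above the bench. Origin under its centre, axes roughly as the stand's.
- chip1_mid (a point): Oyster-shell fragment, off-white flat irregular piece about 30 x 22 x 10 mm, 13 g; this point is its centre. At the start all fragments lie flat on the stage, centres at most 36 mm either side of its centre line and no farther left than y = +35 mm. May be absent (None).
- chip2_mid (a point): Oyster-shell fragment, off-white flat irregular piece about 30 x 22 x 10 mm, 13 g; this point is its centre. At the start all fragments lie flat on the stage, centres at most 36 mm either side of its centre line and no farther left than y = +35 mm. May be absent (None).
- chip3_mid (a point): Oyster-shell fragment, off-white flat irregular piece about 30 x 22 x 10 mm, 13 g; this point is its centre. At the start all fragments lie flat on the stage, centres at most 36 mm either side of its centre line and no farther left than y = +35 mm. May be absent (None).
- chip4_mid (a point): Oyster-shell fragment, off-white flat irregular piece about 30 x 22 x 10 mm, 13 g; this point is its centre. At the start all fragments lie flat on the stage, centres at most 36 mm either side of its centre line and no farther left than y = +35 mm. May be absent (None).
- chip5_mid (a point): Oyster-shell fragment, off-white flat irregular piece about 30 x 22 x 10 mm, 13 g; this point is its centre. At the start all fragments lie flat on the stage, centres at most 36 mm either side of its centre line and no farther left than y = +35 mm. May be absent (None).
- chip6_mid (a point): Oyster-shell fragment, off-white flat irregular piece about 30 x 22 x 10 mm, 13 g; this point is its centre. At the start all fragments lie flat on the stage, centres at most 36 mm either side of its centre line and no farther left than y = +35 mm. May be absent (None).
- scraper_mid (a point): Scraper block of wood with a rubber-edged foot, 90 mm (its x, the scraping width) x 30 mm (its y) x 56 mm tall (its z), 140 g, standing on its foot on the bench; this point is its centre, 28 mm up.
- block1_mid (a point): Specimen block: clear resin slab 54 mm (its x) x 36 mm (its y) x 24 mm tall (its z, specimen side up, white backing below) with a black beetle inside, 58 g, lying on the bench specimen side up; this point is its centre, 12 mm up. May be absent (None).
- block2_mid (a point): Specimen block: clear resin slab 54 mm (its x) x 36 mm (its y) x 24 mm tall (its z, specimen side up, white backing below) with a spiral shell inside, 58 g, lying on the bench specimen side up; this point is its centre, 12 mm up. May be absent (None).
- block3_mid (a point): Specimen block: clear resin slab 54 mm (its x) x 36 mm (its y) x 24 mm tall (its z, specimen side up, white backing below) with a starfish inside, 58 g, lying on the bench specimen side up; this point is its centre, 12 mm up. May be absent (None).
- beaker: Bystander, to be left alone: glass beaker, 68 across, 90 tall (mm); origin at the centre of its underside.
- jar: Bystander, to be left alone: amber glass specimen jar with black cap, 60 across, 85 tall (mm); origin at the centre of its underside.
- wash_bottle: Bystander, to be left alone: white wash bottle with red cap, 64 across, 160 tall (mm); origin at the centre of its underside.
- dish: Bystander, to be left alone: clear covered petri dish, 94 across, 17 tall (mm); origin at the centre of its underside.
- forceps: Bystander, to be left alone: steel forceps lying flat, 120 long (mm); origin at the centre of its underside.
- goggles: Bystander, to be left alone: safety goggles, 140 wide, 50 tall (mm); origin at the centre of its underside.
There are look-alikes about, which are no part of the job. There is more than one size of the part that bears scraper_mid; the job needs the smallest.

How it is judged:
By the outcome, as a careful person would: the job done as asked, in the order asked, and still so for the second after the job is handed in, with the robot touching nothing.
Of chip1, chip2, chip3, chip4, chip5, chip6 only 3 to 6 are there at a start; the rules pass over those that are not, and their reading is None.
Of block1, block2, block3 only 2 to 3 are there at a start; the rules pass over those that are not, and their reading is None.
At some moment in a run one of block1, block2, block3 may be knocked a few centimetres aside while the robot is not near it.
It also fails if it takes over 208 s, if anything falls off the work surface, if the arm or the gripper's body presses on something with over 40 N, if the wrist force passes 120 N, or if a joint passes its speed limit or range.

## Robot

A 6-joint arm with a two-finger parallel gripper is mounted at the origin on the work surface. World frame = base frame: x ahead of the robot, y to its left, z up, the work surface at z = 0. Lengths are in m, angles in degrees, forces in N, time in s.
With the tool pointing down it reaches from about 0.4 to 0.825 m from the base axis. Payload 7 kg.
Tool frame: the origin (TCP) lies on the centre line of the jaws, within the pads' length; the fingertips stand 11 mm ahead of it and the grasp point (between the pads) lies 8 mm behind it; z points along the fingers, y is the line along which they close (so a half turn about z gives the same grasp; the last joint's range is limited). The gripper opens to 88 mm and grips with 3 to 60 N. Pads are 19 mm wide; open, the fingers measure 130 mm over their backs; the gripper's body (78 mm by 193 mm) begins 47 mm behind the grasp point.
Start: joints at [-54.081, 20.546, 0.682, 0, -70.136, -16.507], TCP at [0.224, -0.637, 0.238] pointing down, gripper open.
Joint ranges: [-176.03, 176.03], [-82.01, 121.73], [-58.28, 71.71], [-173.87, 95.51], [-174.79, -0.11], [-173.66, 173.66]. Speed limits (degrees/s): [136.94, 136.94, 172.46, 180, 180, 180].

## Interface

Orientations are given as [roll, pitch, yaw] about the fixed x, y, z axes, in that order (R = Rz(yaw) Ry(pitch) Rx(roll)).
In Python, from plant import r, capture, camera_model, job gives the robot as it stands.
- The arm moves only by the tool drive_tool, never from a script. Its argument "increments" is a list that holds one entry, the list of rows, each a list of 5 numbers: the gripper's target within -1 to 1 (fully open at 1, half-way at 0, shut at -1), then the shift along the tool's x, y, z scaled (see below), then the turn about the tool's z scaled (see below). In form: [[[gripper, tx, ty, tz, roll], ...]]. A call has 1 to 5 rows; each row is the pose to reach, as a shift and turn from the pose commanded when the call began, along the tool's axes at that moment, turning the shorter way round; what a row does not reach only later rows make up. The controller multiplies each number of a shift by 120 mm and each number of a turn by 360 degrees. A row lasts 1/8 s, in which the tool goes at most 62.5 mm and 10.7 degrees, less where a joint would pass 70% of its speed; a pose out of reach is approached as far as the arm can. A call with a number of a shift or a turn outside -1 to 1 is refused whole. A call with a gripper value outside its range is refused whole. The fingers move at their own pace and stop on an object; "squeeze" is the grip in N (left out, the last holds). Time passes only in rows, so rows that repeat a pose let the fingers close. It gives the time, the measured TCP pose, the force, the opening and the grip force at its end, in the units of the state.
- r.get_state(): the state, without advancing time (a new reading comes with each control period).
- capture(name): name is "scene" or "top" or "wrist"; returns the picture (480x640x3 uint8, red, green, blue); there is no depth.
- camera_model(name): a dict with "camera_matrix" (3x3 intrinsics, pixels), "k1" (the pictures are not rectified: a ray, as slopes to the right and down, at radius r is drawn at 1 + k1 r^2 times it, then the intrinsics apply), "rvec" (rotation vector, rad) and "tvec" (3), from world to camera coordinates, as OpenCV has them. Camera axes: x right, y down, z forward; pixel columns grow to the right and rows downward; lengths in m; the calibration is good to about 2 mm. A picture is of the moment at which its call begins: read the wrist's pose just before it. camera_model takes no time and is no camera call; for the wrist camera it gives the pose at the moment of the call.
- job.close_job(): hands the job in; it is judged then, once.
The state is a dict: "time_s": time; "joints": joint angles; "qd": joint speeds; "joint_torque": joint torques, N m; "tcp_pos": TCP position; "eef_rot": TCP orientation; "contact_force": force on the tool from outside, world axes, zero at the start; "moment": the same for the moment, N m; "gripper_width": finger opening in m; "gripper_force": force on a finger pad.
Only numpy, scipy, OpenCV 4.12 (cv2) and the standard library are available. Lean on these libraries where they do the work, as an engineer would, in place of code of your own. Each camera call takes 0.05 s, during which the arm holds its last target. There are 200 camera calls.

## Working session

There is one attempt and no reset: what is moved stays moved. The work goes in short steps, Python scripts to look and compute and a tool call to move; the robot and the scene stay as the last step left them, time stands still between calls to the robot, and variables do not carry over. Pictures are saved under pics/ and viewed, at most 14 in all, crops included, and the job is handed in when it is done.

Besides the shell and the picture viewer there is one more tool, called as a command line: name --argument value ..., lists and objects as JSON in quotes. drive_tool: Moves the arm, as the interface text tells. Its arguments: {"type":"object","properties":{"increments":{"type":"array"},"squeeze":{"type":"number"}},"required":["increments"]}

```bash
ls; mkdir -p pics; cat > h.py <<'E'
import numpy as np, cv2
from plant import r, capture, camera_model, job
from scipy.spatial.transform import Rotation as R
def shot(name,fn,crop=None,scale=1):
    m=camera_model(name); im=capture(name)
    np.save('pics/'+fn+'.npy',im)
    o=im if crop is None else im[crop[1]:crop[3],crop[0]:crop[2]]
    if scale!=1:o=cv2.resize(o,None,fx=scale,fy=scale,interpolation=cv2.INTER_CUBIC)
    cv2.imwrite('pics/'+fn+'.png',o[:,:,::-1]); return im,m
def ray(m,u,v):
    K=np.array(m['camera_matrix'],float); d=np.array([(u-K[0,2])/K[0,0],(v-K[1,2])/K[1,1]]); s=d.copy()
    for _ in range(20): s=d/(1+m['k1']*(s@s))
    Rm=cv2.Rodrigues(np.array(m['rvec'],float))[0]; t=np.array(m['tvec'],float).ravel()
    return -Rm.T@t, Rm.T@np.array([s[0],s[1],1.])
def w(m,u,v,z):
    o,d=ray(m,u,v); return o+d*(z-o[2])/d[2]
def px(m,P):
    K=np.array(m['camera_matrix'],float);Rm=cv2.Rodrigues(np.array(m['rvec'],float))[0]
    c=Rm@np.array(P,float)+np.array(m['tvec'],float).ravel(); s=c[:2]/c[2]; s=s*(1+m['k1']*(s@s))
    return np.array([K[0,0]*s[0]+K[0,2],K[1,1]*s[1]+K[1,2]])
def go(x,y,z,yaw=None):
    """tx,ty,tz,roll from present measured pose to a world target; yaw = world direction of the closing line (tool y)"""
    s=r.get_state();Rt=R.from_euler('xyz',s['eef_rot'],degrees=True).as_matrix()
    d=Rt.T@(np.array([x,y,z])-np.array(s['tcp_pos']))/.12
    a=np.degrees(np.arctan2(Rt[1,1],Rt[0,1]))
    t=0 if yaw is None else -((yaw-a+90)%180-90)/360
    print('shift',d.round(4),'roll',round(t,4),'now closing dir',round(a,2),'j6',s['joints'][5])
E
python3 - <<'E'
from h import *
shot('scene','s0'); shot('top','t0'); print(r.get_state()); print(camera_model('top'));print(camera_model('scene'))
E
```

```text
pics
{'time_s': 0.1, 'joints': array([-5.40834980e+01,  2.05877432e+01,  6.39484938e-01, -1.78566595e-02,
       -7.01366109e+01, -1.65063578e+01]), 'qd': array([ 0.00911336, -0.00317697,  0.02329911,  0.06017064, -0.00588455,
       -0.09955956]), 'joint_torque': array([ 4.80056369e-04, -5.84162521e+01,  2.93751007e+01,  7.01547280e+00,
        1.02054072e-02, -5.66768222e-05]), 'tcp_pos': array([ 0.22415125, -0.63624753,  0.23671485]), 'eef_rot': array([ 1.79913859e+02, -8.01988531e-03, -1.60595930e+02]), 'contact_force': array([ 0.3758387 ,  0.50604793, -0.54876945]), 'moment': array([-0.0461871 ,  0.0002882 ,  0.01037665]), 'gripper_force': 0.0, 'gripper_width': 0.08735973027813912}
{'camera_matrix': array([[552.84306352,   0.        , 316.62189702],
       [  0.        , 552.84306352, 233.19651326],
       [  0.        ,   0.        ,   1.        ]]), 'k1': -0.13367876764174497, 'rvec': array([ 2.15360903, -2.12141056,  0.15858686]), 'tvec': array([0.12029288, 0.49799746, 1.54585437])}
{'camera_matrix': array([[556.49729051,   0.        , 329.49655045],
       [  0.        , 556.49729051, 244.34811139],
       [  0.        ,   0.        ,   1.        ]]), 'k1': 0.03991848377081795, 'rvec': array([ 2.13978235,  1.11567613, -0.43129983]), 'tvec': array([-0.39900494, -0.18752764,  1.68795084])}
```

View pics/t0.png

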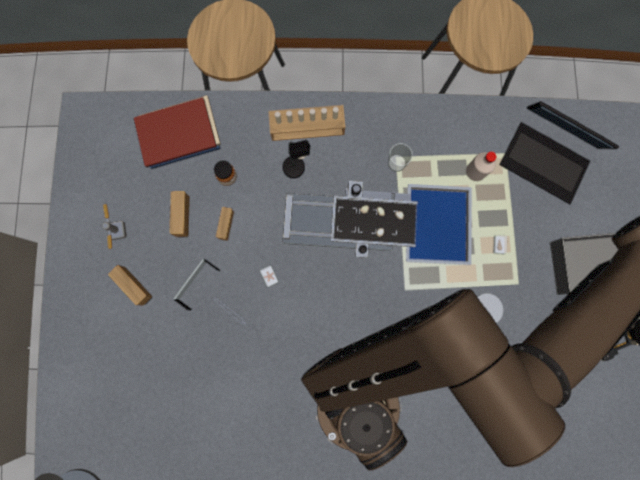

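View pics/s0.png

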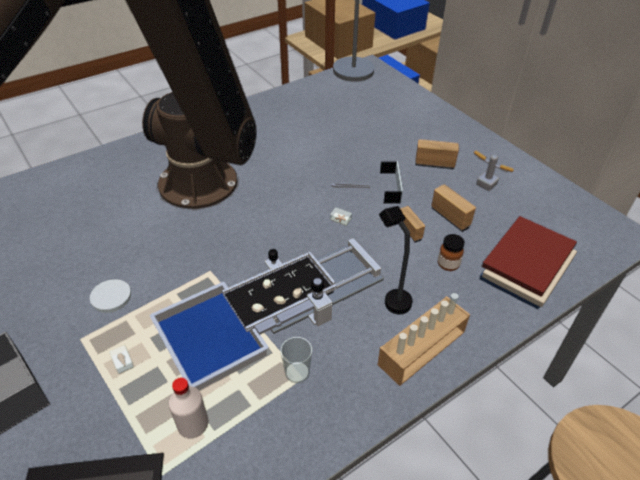

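```bash
python3 - <<'E'
from h import *
T=camera_model('top');S=camera_model('scene')
print('base',px(T,[0,0,0]),px(S,[0,0,0]),'tcp',px(T,[.224,-.637,.238]))
for n,u,v,z in [('scrS',224,223,.056),('scr2',179,213,.056),('scr3',127,285,.056),('blkA',269,276,.024),('blkB',500,244,.024),('knob',362,250,.09),('plg',356,189,.12),('trayc',439,224,.02),('endwallL',286,216,.05),('beaker',400,157,.05),('chip1',365,210,.055),('chip2',380,211,.055),('chip3',399,215,.055),('chip4',380,232,.055)]:
    P=w(T,u,v,z);print(n,P.round(3),'scene px',px(S,P).round(0), 'r',np.hypot(*P[:2]).round(3))
t=np.load('pics/t0.npy');s=np.load('pics/s0.npy')
a=cv2.resize(t[170:300,200:530],None,fx=2.4,fy=2.4,interpolation=cv2.INTER_CUBIC)
b=cv2.resize(s[195:385,75:455],None,fx=2.08,fy=1.5,interpolation=cv2.INTER_CUBIC)
o=np.vstack([a[:,:790],b[:,:790]]);print(o.shape)
cv2.imwrite('pics/c0.png',o[:600,:,::-1])
E
```

```text
base [359.01051778 408.68009662] [197.59113827 182.35411645] tcp [614.96760558 331.0906477 ]
scrS [0.519 0.393 0.056] scene px [411. 216.] r 0.651
scr2 [0.547 0.525 0.056] scene px [453. 203.] r 0.758
scr3 [0.336 0.666 0.056] scene px [439. 149.] r 0.746
blkA [0.372 0.262 0.024] scene px [340. 212.] r 0.456
blkB [ 0.474 -0.409  0.024] scene px [122. 354.] r 0.626
knob [0.443 0.001 0.09 ] scene px [273. 249.] r 0.443
plg [0.608 0.021 0.12 ] scene px [317. 280.] r 0.609
trayc [ 0.532 -0.23   0.02 ] scene px [208. 334.] r 0.579
endwallL [0.543 0.216 0.05 ] scene px [365. 249.] r 0.584
beaker [ 0.723 -0.113  0.05 ] scene px [296. 361.] r 0.732
chip1 [ 0.563 -0.01   0.055] scene px [296. 291.] r 0.563
chip2 [ 0.561 -0.053  0.055] scene px [280. 298.] r 0.563
chip3 [ 0.55  -0.107  0.055] scene px [258. 306.] r 0.56
chip4 [ 0.5   -0.052  0.055] scene px [267. 282.] r 0.502
(597, 790, 3)
```

View pics/c0.png

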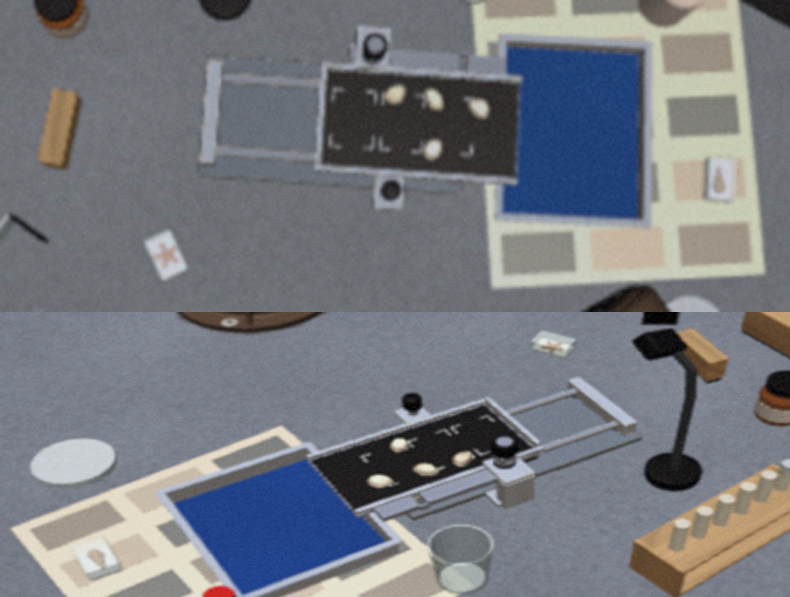

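```bash
python3 - <<'E'
from h import *
T=camera_model('top');t=np.load('pics/t0.npy')
c=[w(T,u,v,.058) for u,v in [(335.8,198.3),(417.5,202),(415.4,245.8),(333,238.8)]]
for p in c: print('stage corner',p.round(3))
print('mean',np.mean(c,0).round(3),'dir L->R', np.degrees(np.arctan2(*(c[1]-c[0])[:2])).round(2),np.degrees(np.arctan2(*(c[2]-c[3])[:2])).round(2))
hsv=cv2.cvtColor(t,cv2.COLOR_RGB2HSV)
def rect(u0,v0,u1,v1,mask,z):
    m=np.zeros_like(mask);m[v0:v1,u0:u1]=mask[v0:v1,u0:u1]
    cs,_=cv2.findContours(m.astype(np.uint8),0,2);q=max(cs,key=cv2.contourArea)
    P=np.array([w(T,*p[0],z)[:2] for p in q],np.float32);rr=cv2.minAreaRect(P);print(rr);return rr
wood=(hsv[:,:,1]>110)&(hsv[:,:,0]<25)&(hsv[:,:,2]>60)
for b in [(212,200,240,246),(165,180,195,245),(100,255,155,315)]: rect(*b,wood,.056)
blue=(hsv[:,:,0]>100)&(hsv[:,:,0]<130)&(hsv[:,:,1]>150); print('tray');rect(400,180,480,270,blue,.007)
wh=(hsv[:,:,2]>150)&(hsv[:,:,1]<90); print('A');rect(255,260,285,292,wh,.024)
go(.46,-.2,.3)
E
```

```text
stage corner [0.595 0.074 0.058]
stage corner [ 0.588 -0.16   0.058]
stage corner [ 0.461 -0.153  0.058]
stage corner [0.478 0.081 0.058]
mean [ 0.53  -0.039  0.058] dir L->R -178.27 -175.92
((0.5148701667785645, 0.38223931193351746), (0.02268795296549797, 0.08537724614143372), 71.3150405883789)
((0.5454724431037903, 0.5229182243347168), (0.12615039944648743, 0.04689406231045723), 1.0883427858352661)
((0.3374468684196472, 0.6550769805908203), (0.13170447945594788, 0.04236598312854767), 45.154624938964844)
tray
((0.5319130420684814, -0.2297641485929489), (0.16160327196121216, 0.2026139795780182), 87.39158630371094)
A
((0.3726537227630615, 0.26335591077804565), (0.052859559655189514, 0.034481264650821686), 27.661819458007812)
shift [-3.0615  2.7767 -0.5236] roll 0 now closing dir 109.4 j6 -16.50635783289488
```

drive_tool --increments '[[[1,-0.35,0.3,-0.06,0.03],[1,-0.7,0.62,-0.12,0.06],[1,-1,0.92,-0.17,0.104]]]'

```text
time_s: 0.48
tcp_pos: [0.3012, -0.4912, 0.2576]
eef_rot: [180.0, -0.0, 167.0]
contact_force: [0.2, -0.2, 0.5]
gripper_width: 0.0877
gripper_force: 0.0
```

```bash
python3 - <<'E'
from h import *
print(r.get_state()['tcp_pos'],r.get_state()['time_s'])
for p in [(.4,-.3,.3),(.45,-.1,.3),(.47,.2,.3),(.5,.33,.25)]:go(*p,72)
E
```

```text
[ 0.30117087 -0.49118601  0.25761752] 0.475
shift [-0.4437  1.7379 -0.3526] roll 0.0139 now closing dir 77.0 j6 -63.950891922390554
shift [-0.4747  3.4555 -0.3517] roll 0.0139 now closing dir 77.0 j6 -63.950891922390554
shift [-0.0746  5.9289 -0.3501] roll 0.0139 now closing dir 77.0 j6 -63.950891922390554
shift [-0.0747  7.0405  0.0671] roll 0.0139 now closing dir 77.0 j6 -63.950891922390554
```

drive_tool --increments '[[[1,-0.15,0.45,-0.1,0],[1,-0.3,0.9,-0.2,0],[1,-0.3,1,-0.2,0.014]]]'

```text
time_s: 0.85
tcp_pos: [0.3638, -0.3814, 0.283]
eef_rot: [-180.0, 0.1, 162.4]
contact_force: [-0.6, -1.1, 0.8]
gripper_width: 0.0875
gripper_force: 0.0
```

drive_tool --increments '[[[1,-0.1,0.5,-0.07,0],[1,-0.15,1,-0.15,0]]]'

```text
time_s: 1.1
tcp_pos: [0.416, -0.2733, 0.2997]
eef_rot: [180.0, -0.0, 162.3]
contact_force: [1.8, 1.3, 0.7]
gripper_width: 0.0877
gripper_force: 0.0
```

drive_tool --increments '[[[1,0,0.5,0,0],[1,0,1,0,0]]]'

```text
time_s: 1.35
tcp_pos: [0.4522, -0.1585, 0.3]
eef_rot: [180.0, 0.0, 162.3]
contact_force: [1.6, 0.1, -0.0]
gripper_width: 0.0876
gripper_force: 0.0
```

drive_tool --increments '[[[1,0,0.5,0,0],[1,0,1,0,0]]]'

```text
time_s: 1.6
tcp_pos: [0.4886, -0.0441, 0.3]
eef_rot: [180.0, 0.0, 162.3]
contact_force: [1.6, -0.1, 0.4]
gripper_width: 0.0874
gripper_force: 0.0
```

drive_tool --increments '[[[1,0,0.5,0,0],[1,0,1,0,0]]]'

```text
time_s: 1.85
tcp_pos: [0.525, 0.0703, 0.2999]
eef_rot: [180.0, -0.0, 162.3]
contact_force: [0.1, -1.0, -0.1]
gripper_width: 0.0878
gripper_force: 0.0
```

```bash
python3 - <<'E'
from h import *
go(.49,.31,.25,72);go(.515,.384,.04,72);print(r.get_state()['tcp_pos'])
im,m=shot('wrist','w1');shot('top','t1')
S=shot('scene','s1')[0]
print(px(m,[.515,.384,.05]))
t=np.load('pics/t1.npy')
cv2.imwrite('pics/c1.png',np.hstack([cv2.resize(im,(400,300)),cv2.resize(t[230:430,330:600],(400,300))])[:,:,::-1])
E
```

```text
shift [0.8837 1.8148 0.4162] roll 0.001 now closing dir 72.35 j6 -136.50839474133295
shift [0.8722 2.4655 2.1662] roll 0.001 now closing dir 72.35 j6 -136.50839474133295
[0.52500771 0.07032116 0.29992665]
[624.43136806  96.58797898]
```

View pics/c1.png

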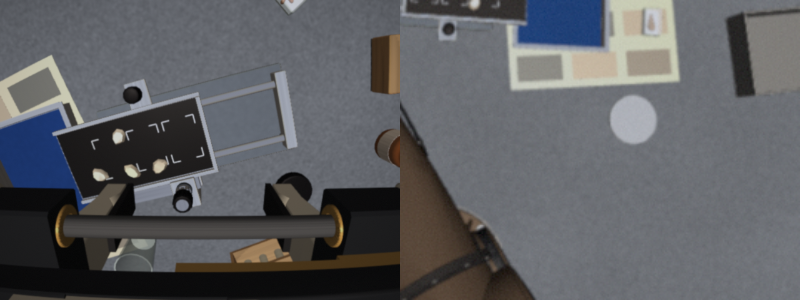

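drive_tool --increments '[[[1,0.22,0.45,0.1,0],[1,0.4,0.9,0.25,0],[1,0.45,1,0.3,0]]]'

```text
time_s: 2.38
tcp_pos: [0.509, 0.2003, 0.2625]
eef_rot: [-179.9, -0.1, 162.4]
contact_force: [0.0, -0.7, 0.8]
gripper_width: 0.0874
gripper_force: 0.0
```

drive_tool --increments '[[[1,0.2,0.45,0.15,0],[1,0.4,0.9,0.3,0],[1,0.42,1,0.3,0]]]'

```text
time_s: 2.75
tcp_pos: [0.4975, 0.3297, 0.2261]
eef_rot: [-179.8, -0.1, 162.4]
contact_force: [-0.9, -1.4, 0.0]
gripper_width: 0.0877
gripper_force: 0.0
```

drive_tool --increments '[[[1,0,0.3,0.1,0],[1,0,0.46,0.2,0],[1,0,0.46,0.2,0]]]'

```text
time_s: 3.12
tcp_pos: [0.5152, 0.3805, 0.2024]
eef_rot: [-179.9, -0.1, 162.3]
contact_force: [-0.5, -0.9, -0.9]
gripper_width: 0.0878
gripper_force: 0.0
```

```bash
python3 - <<'E'
from h import *
print(r.get_state()['tcp_pos'])
im,m=shot('wrist','w2')
P=[.515,.384,.056];print(px(m,P))
go(.515,.384,.034,72)
hsv=cv2.cvtColor(im,cv2.COLOR_RGB2HSV)
wood=((hsv[:,:,1]>90)&(hsv[:,:,0]<25)&(hsv[:,:,2]>60)).astype(np.uint8)
for q in cv2.findContours(wood,0,2)[0]:
    if cv2.contourArea(q)>800:
        rr=cv2.minAreaRect(q);print(np.round(cv2.boxPoints(rr)).tolist())
        print(cv2.minAreaRect(np.array([w(m,*p[0],.056)[:2] for p in q],np.float32)))
E
```

```text
[0.51523171 0.38050872 0.20240259]
[323.32651228 226.10247304]
shift [0.0109 0.0326 1.4102] roll 0.0008 now closing dir 72.29 j6 -161.5603036068618
[[307.0, 169.0], [348.0, 163.0], [365.0, 285.0], [324.0, 291.0]]
((0.5201965570449829, 0.3921392858028412), (0.029196355491876602, 0.09327462315559387), 80.50369262695312)
[[461.0, 134.0], [534.0, 110.0], [590.0, 279.0], [517.0, 303.0]]
((0.5498442053794861, 0.5306487083435059), (0.14427746832370758, 0.054403550922870636), 6.685150146484375)
```

View pics/w2.png

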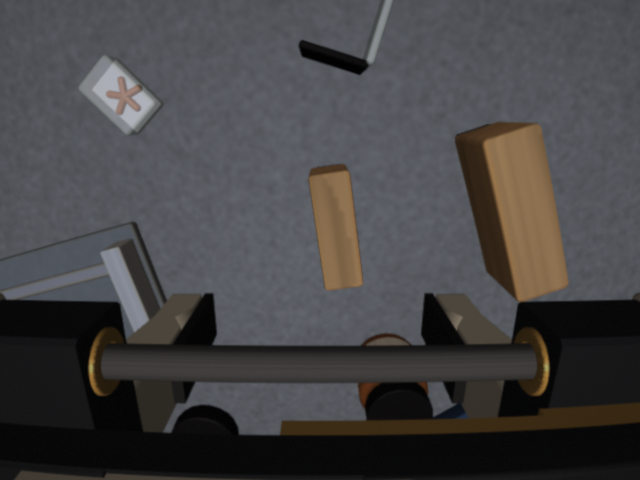

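```bash
python3 - <<'E'
from h import *
m=camera_model('wrist')
P=[w(m,u,v,.056) for u,v in [(310,177),(349,173),(362,286),(326,290)]]
for p in P: print(p.round(4))
c=np.mean(P,0);a=(P[2]+P[3]-P[0]-P[1]);ang=np.degrees(np.arctan2(a[1],a[0]));print(c,ang)
go(c[0],c[1],.034,ang+90)
b=[w(m,u,v,.024) for u,v in [(106,64),(161,102),(131,132),(80,88)]];print(np.mean(b,0))
E
```

```text
[0.4781 0.3855 0.056 ]
[0.4838 0.4126 0.056 ]
[0.5696 0.3977 0.056 ]
[0.5644 0.3703 0.056 ]
[0.52397808 0.39153655 0.056     ] -9.90785406732117
shift [-0.0413  0.1152  1.41  ] roll -0.0217 now closing dir 72.29 j6 -161.5603036068618
[0.37747329 0.26327748 0.024     ]
```

drive_tool --increments '[[[1,-0.04,0.115,0.3,-0.022],[1,-0.04,0.115,0.6,-0.022],[1,-0.04,0.115,0.8,-0.022],[1,-0.04,0.115,0.8,-0.022]]]'

```text
time_s: 3.68
tcp_pos: [0.5233, 0.3909, 0.1068]
eef_rot: [-179.8, -0.1, 170.2]
contact_force: [0.4, 0.1, 0.3]
gripper_width: 0.0878
gripper_force: 0.0
```

drive_tool --increments '[[[1,0,0,0.25,0],[1,0,0,0.45,0],[1,0,0,0.6,0],[1,0,0,0.61,0],[1,0,0,0.61,0]]]'

```text
time_s: 4.3
tcp_pos: [0.5245, 0.3934, 0.0359]
eef_rot: [179.9, 0.1, 170.3]
contact_force: [0.3, -0.0, -0.4]
gripper_width: 0.0872
gripper_force: 0.0
```

drive_tool --increments '[[[-0.3,0,0,0,0],[-0.6,0,0,0,0],[-0.8,0,0,0,0],[-0.8,0,0,0,0],[-0.8,0,0,0,0]]]' --squeeze 30

```text
time_s: 4.92
tcp_pos: [0.5239, 0.393, 0.0348]
eef_rot: [-180.0, 0.0, 170.2]
contact_force: [-0.2, -0.1, 1.2]
gripper_width: 0.0433
gripper_force: 0.0
```

drive_tool --increments '[[[-0.9,0,0,0,0],[-0.9,0,0,0,0],[-0.9,0,0,0,0],[-0.9,0,0,0,0],[-0.9,0,0,0,0]]]'

```text
time_s: 5.55
tcp_pos: [0.5239, 0.3929, 0.0347]
eef_rot: [-180.0, -0.0, 170.2]
contact_force: [-0.7, -0.9, -0.8]
gripper_width: 0.0297
gripper_force: 30.0
```

drive_tool --increments '[[[-0.9,0,0,-0.3,0],[-0.9,0,0,-0.6,0],[-0.9,0,0,-1,0],[-0.9,0,0,-1,0]]]'

```text
time_s: 6.05
tcp_pos: [0.5257, 0.3948, 0.1594]
eef_rot: [179.6, 0.3, 170.3]
contact_force: [0.6, -0.8, -1.1]
gripper_width: 0.0298
gripper_force: 30.0
```

```bash
python3 - <<'E'
from h import *
# refine stage frame from w1 (tcp then .525,.0703,.2999, taken with model unknown now): recompute via FK of camera relative to tool
s=r.get_state();m=camera_model('wrist')
def T(Rm,t):
    A=np.eye(4);A[:3,:3]=Rm;A[:3,3]=t;return A
wc=T(cv2.Rodrigues(np.array(m['rvec']))[0],np.ravel(m['tvec']))
wt=T(R.from_euler('xyz',s['eef_rot'],degrees=True).as_matrix(),s['tcp_pos'])
ct=wc@wt # tool->cam
np.save('ct.npy',ct)
wt1=T(R.from_euler('xyz',[180,0,162.35],degrees=True).as_matrix(),[.525,.0703,.2999])
wc1=ct@np.linalg.inv(wt1)
m1=dict(m);m1['rvec']=cv2.Rodrigues(wc1[:3,:3])[0].ravel();m1['tvec']=wc1[:3,3]
k=1.6
for n,u,v,z in [('knob',132,94,.09),('plg',181,190,.121),('lipNL',198,95,.058),('lipNR',55,132,.058),('lipFR',77,203,.058),('lipFL',215,165,.058),('mark',95,138,.05)]:
    print(n,w(m1,u*k,v*k,z).round(4))
cv2.imwrite('pics/w1b.png',cv2.resize(np.load('pics/w1.npy')[100:360,60:400],None,fx=2.2,fy=2.2,interpolation=cv2.INTER_CUBIC)[:,:,::-1])
import pickle;pickle.dump(m1,open('m1.pkl','wb'))
E
```

```text
knob [ 0.4485 -0.0013  0.09  ]
plg [0.5906 0.0232 0.121 ]
lipNL [0.4799 0.083  0.058 ]
lipNR [ 0.4638 -0.1492  0.058 ]
lipFR [ 0.588  -0.1695  0.058 ]
lipFL [0.5926 0.0755 0.058 ]
mark [ 0.4938 -0.0945  0.05  ]
```

View pics/w1b.png

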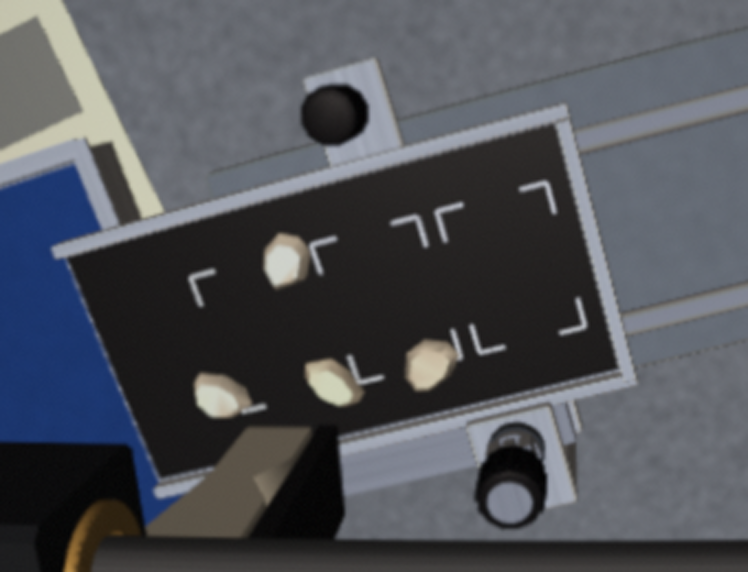

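```bash
cat >> h.py <<'E'
import json,os
if os.path.exists('frame.json'):
    F=json.load(open('frame.json'))
    def st(x,y):
        """stage/stand frame mm -> world xy (stage at loading)"""
        c,s=np.cos(F['a']),np.sin(F['a']);x/=1000;y/=1000
        return F['o'][0]+c*x-s*y,F['o'][1]+s*x+c*y
E
python3 - <<'E'
from h import *
import pickle
m1=pickle.load(open('m1.pkl','rb'))
obs=[(545,183,-34,103),(440,212,-34,53),(585,328,34,103),(478,353,34,53),(418,220,-34,44),(314,245,-34,-6),(361,382,34,-6),(460,358,34,44),(192,278,-34,-65)]
Wp=np.array([w(m1,u/2.2+60,v/2.2+100,.05)[:2] for u,v,_,_ in obs]);Q=np.array([o[2:] for o in obs])/1000
A=Q-Q.mean(0);B=Wp-Wp.mean(0)
a=np.arctan2((A[:,0]*B[:,1]-A[:,1]*B[:,0]).sum(),(A*B).sum())
Rm=np.array([[np.cos(a),-np.sin(a)],[np.sin(a),np.cos(a)]])
o=Wp.mean(0)-Rm@Q.mean(0);res=Wp-(Q@Rm.T+o);print(np.degrees(a),o,np.abs(res).max(0),(Wp-o)@Rm.round(3))
json.dump({'a':a,'o':o.tolist()},open('frame.json','w'))
for n,u,v,z in [('knob',333,110,.09),('plgtop',510,503,.121),('c1',286,260,.057),('c2',219,395,.057),('c3',332,382,.057),('c4',430,364,.057)]:
    P=w(m1,u/2.2+60,v/2.2+100,z)[:2];print(n,P.round(4),((P-o)@Rm*1000).round(1))
s=r.get_state()
from h import *
c,sn=np.cos(a),np.sin(a)
x,y=o+Rm@np.array([0,.075]);print('scrape start',x,y);go(x,y,.16,np.degrees(a)+90);go(x,y,.086,np.degrees(a)+90)
E
```

```text
-3.1882794694412095 [ 0.53494162 -0.03850869] [0.00102391 0.00106793] [[-0.03472467  0.10214707]
 [-0.03393049  0.05403679]
 [ 0.03406893  0.10284618]
 [ 0.0335364   0.05210584]
 [-0.03295534  0.0435596 ]
 [-0.03394833 -0.00512085]
 [ 0.03375528 -0.00507907]
 [ 0.03382163  0.04335047]
 [-0.03374034 -0.06499883]]
knob [ 0.4482 -0.001 ] [-88.7  32.6]
plgtop [0.6138 0.0173] [75.6 60.2]
c1 [ 0.5023 -0.0539] [-31.7 -17.2]
c2 [ 0.5523 -0.1095] [ 21.3 -69.9]
c3 [ 0.5623 -0.0559] [ 28.2 -15.8]
c4 [ 0.5676 -0.0096] [31.  30.7]
scrape start 0.5391129182249706 0.03637522265815854
shift [-0.6146 -2.925  -0.0214] roll -0.0181 now closing dir 80.28 j6 -153.65862734509977
shift [-0.6119 -2.929   0.5952] roll -0.0181 now closing dir 80.28 j6 -153.65862734509977
```

drive_tool --increments '[[[-0.9,-0.1,-0.4,0,0],[-0.9,-0.2,-0.8,0,0],[-0.9,-0.205,-0.975,0,0]]]'

```text
time_s: 6.42
tcp_pos: [0.5278, 0.271, 0.154]
eef_rot: [-179.9, -0.1, 170.1]
contact_force: [0.0, 0.2, -0.1]
gripper_width: 0.0299
gripper_force: 30.0
```

drive_tool --increments '[[[-0.9,-0.1,-0.4,0,0],[-0.9,-0.2,-0.8,0,0],[-0.9,-0.205,-0.975,0,0]]]'

```text
time_s: 6.8
tcp_pos: [0.5324, 0.152, 0.1542]
eef_rot: [-180.0, -0.0, 170.1]
contact_force: [-0.2, 0.1, -1.3]
gripper_width: 0.0299
gripper_force: 30.0
```

drive_tool --increments '[[[-0.9,-0.1,-0.4,0,0],[-0.9,-0.2,-0.8,0,-0.01],[-0.9,-0.205,-0.975,0,-0.018],[-0.9,-0.205,-0.975,0,-0.018]]]'

```text
time_s: 7.3
tcp_pos: [0.5369, 0.0336, 0.1545]
eef_rot: [180.0, -0.0, 176.6]
contact_force: [-0.3, 0.5, -1.8]
gripper_width: 0.0301
gripper_force: 30.0
```

```bash
python3 - <<'E'
from h import *
go(*st(0,75),.086,86.8);print(r.get_state()['tcp_pos'])
E
```

```text
shift [-0.0175  0.0238  0.5705] roll -0.0005 now closing dir 86.62 j6 -117.83867590155963
[0.53686953 0.03364418 0.15445664]
```

drive_tool --increments '[[[-0.9,-0.018,0.024,0.25,0],[-0.9,-0.018,0.024,0.45,0],[-0.9,-0.018,0.024,0.54,0],[-0.9,-0.018,0.024,0.57,0],[-0.9,-0.018,0.024,0.57,0]]]'

```text
time_s: 7.92
tcp_pos: [0.5399, 0.0377, 0.0867]
eef_rot: [180.0, 0.0, 176.7]
contact_force: [-0.3, 0.1, -1.1]
gripper_width: 0.0297
gripper_force: 30.0
```

drive_tool --increments '[[[-0.9,0,0,0.005,0],[-0.9,0,0,0.01,0],[-0.9,0,0,0.01,0]]]'

```text
time_s: 8.3
tcp_pos: [0.5396, 0.0372, 0.0854]
eef_rot: [180.0, 0.0, 176.7]
contact_force: [0.8, 0.6, -0.8]
gripper_width: 0.0301
gripper_force: 30.0
```

drive_tool --increments '[[[-0.9,0,0,0.008,0],[-0.9,0,0,0.01,0],[-0.9,0,0,0.01,0]]]'

```text
time_s: 8.68
tcp_pos: [0.5396, 0.0373, 0.0846]
eef_rot: [180.0, 0.0, 176.7]
contact_force: [-1.9, -1.0, 5.8]
gripper_width: 0.0298
gripper_force: 30.0
```

```bash
python3 - <<'E'
from h import *
go(*st(0,-140),.0845,86.8);print(r.get_state()['tcp_pos'],r.get_state()['contact_force'])
E
```

```text
shift [ 1.4000e-03 -1.7992e+00  6.0000e-04] roll -0.0002 now closing dir 86.73 j6 -118.00436697965335
[0.5396274  0.0372552  0.08458078] [-1.90373019 -0.98861002  5.82239103]
```

drive_tool --increments '[[[-0.9,0,-0.08,0,0],[-0.9,0,-0.2,0,0],[-0.9,0,-0.34,0,0],[-0.9,0,-0.48,0,0],[-0.9,0,-0.62,0,0]]]'

```text
time_s: 9.3
tcp_pos: [0.5359, -0.038, 0.0846]
eef_rot: [180.0, 0.1, 176.7]
contact_force: [0.4, 2.7, 6.1]
gripper_width: 0.0299
gripper_force: 30.0
```

drive_tool --increments '[[[-0.9,0,-0.14,0,0],[-0.9,0,-0.28,0,0],[-0.9,0,-0.42,0,0],[-0.9,0,-0.56,0,0],[-0.9,0,-0.68,0,0]]]'

```text
time_s: 9.93
tcp_pos: [0.531, -0.1196, 0.0846]
eef_rot: [180.0, 0.1, 176.7]
contact_force: [0.6, 4.2, 5.8]
gripper_width: 0.03
gripper_force: 30.0
```

drive_tool --increments '[[[-0.9,0,-0.12,0,0],[-0.9,0,-0.24,0,0],[-0.9,0,-0.36,0,0],[-0.9,0,-0.45,0,0],[-0.9,0,-0.45,0,0]]]'

```text
time_s: 10.55
tcp_pos: [0.5265, -0.1736, 0.0835]
eef_rot: [-180.0, -0.1, 176.6]
contact_force: [0.6, -0.2, -1.3]
gripper_width: 0.0301
gripper_force: 30.0
```

```bash
python3 - <<'E'
from h import *
im,m=shot('scene','s2',(130,230,370,400),3.3)
im,m=shot('wrist','w3');print(r.get_state()['tcp_pos'])
E
```

```text
[ 0.52650499 -0.1729902   0.0834028 ]
```

View pics/s2.png

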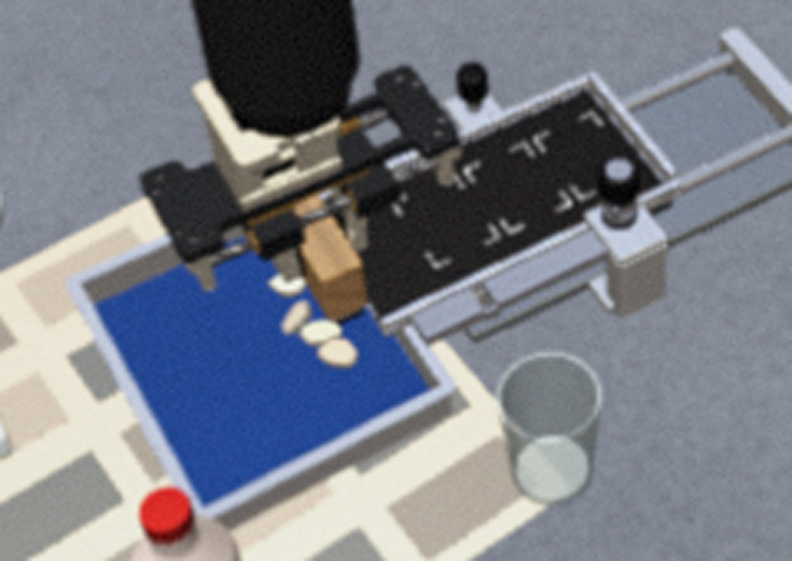

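drive_tool --increments '[[[-0.9,0,0,-0.25,0],[-0.9,0,0,-0.5,0],[-0.9,0,0,-0.65,0],[-0.9,0,0.2,-0.65,0],[-0.9,0,0.6,-0.65,0]]]'

```text
time_s: 11.28
tcp_pos: [0.5311, -0.1005, 0.1617]
eef_rot: [-180.0, -0.0, 176.6]
contact_force: [-0.3, 0.6, -1.9]
gripper_width: 0.03
gripper_force: 30.0
```

drive_tool --increments '[[[-0.9,0,0.5,0,0],[-0.9,0,1,0,0]]]'

```text
time_s: 11.52
tcp_pos: [0.5378, 0.0209, 0.1617]
eef_rot: [-180.0, -0.0, 176.7]
contact_force: [1.0, 0.3, -1.1]
gripper_width: 0.0297
gripper_force: 30.0
```

drive_tool --increments '[[[-0.9,0,0.5,0,0],[-0.9,0,1,0,0]]]'

```text
time_s: 11.78
tcp_pos: [0.5446, 0.1411, 0.1617]
eef_rot: [-180.0, -0.0, 176.8]
contact_force: [1.9, 0.3, -1.5]
gripper_width: 0.0299
gripper_force: 30.0
```

drive_tool --increments '[[[-0.9,0,0.5,0,0],[-0.9,0,1,0,0]]]'

```text
time_s: 12.02
tcp_pos: [0.5514, 0.2609, 0.1616]
eef_rot: [-180.0, -0.0, 176.8]
contact_force: [0.9, -1.4, -0.2]
gripper_width: 0.0298
gripper_force: 30.0
```

```bash
python3 - <<'E'
from h import *
print(r.get_state()['tcp_pos']);go(.524,.39,.036)
E
```

```text
[0.55140691 0.26087727 0.16155878]
shift [0.2882 1.062  1.0458] roll 0 now closing dir 86.76 j6 -136.88307386807648
```

drive_tool --increments '[[[-0.9,0.15,0.5,0,0],[-0.9,0.29,1,0,0],[-0.9,0.29,1,0.15,0],[-0.9,0.29,1,0.4,0],[-0.9,0.29,1,0.7,0]]]'

```text
time_s: 12.65
tcp_pos: [0.5238, 0.3803, 0.0768]
eef_rot: [-180.0, -0.0, 176.7]
contact_force: [0.5, 0.7, -2.1]
gripper_width: 0.0298
gripper_force: 30.0
```

drive_tool --increments '[[[-0.9,0,0,0.15,0],[-0.9,0,0,0.26,0],[-0.9,0,0,0.33,0],[-0.9,0,0,0.34,0],[-0.9,0,0,0.34,0]]]'

```text
time_s: 13.28
tcp_pos: [0.5246, 0.3811, 0.0379]
eef_rot: [179.9, 0.0, 176.7]
contact_force: [-0.1, 1.0, -0.8]
gripper_width: 0.0304
gripper_force: 30.0
```

drive_tool --increments '[[[-0.9,0,0,0.012,0],[-0.9,0,0,0.024,0],[-0.9,0,0,0.024,0]]]'

```text
time_s: 13.65
tcp_pos: [0.5244, 0.3809, 0.0347]
eef_rot: [180.0, 0.0, 176.7]
contact_force: [0.1, 0.4, 1.2]
gripper_width: 0.03
gripper_force: 30.0
```

drive_tool --increments '[[[-0.2,0,0,0,0],[0.2,0,0,0,0],[0.5,0,0,0,0],[0.8,0,0,0,0],[1,0,0,0,0]]]'

```text
time_s: 14.28
tcp_pos: [0.5243, 0.3807, 0.0342]
eef_rot: [-180.0, -0.0, 176.7]
contact_force: [-0.6, 0.6, -0.4]
gripper_width: 0.0695
gripper_force: 0.0
```

drive_tool --increments '[[[1,0,0,0,0],[1,0,0,0,0],[1,0,0,-0.3,0],[1,0,0,-0.65,0],[1,0,0,-1,0]]]'

```text
time_s: 14.9
tcp_pos: [0.5242, 0.3805, 0.1554]
eef_rot: [-180.0, -0.0, 176.7]
contact_force: [0.5, 0.6, -1.0]
gripper_width: 0.0878
gripper_force: 0.0
```

```bash
python3 - <<'E'
from h import *
go(.377,.263,.15,117.7)
im,m=shot('wrist','w4');go(.377,.263,.15,117.7)
print(px(m,[.377,.263,.024]))
E
```

```text
shift [ 1.1685 -1.0479  0.0458] roll -0.086 now closing dir 86.73 j6 -146.47732876976622
shift [ 1.1888 -1.0638  0.0883] roll -0.0859 now closing dir 86.79 j6 -146.4786096010189
[120.3351923   20.07513145]
```

View pics/w4.png

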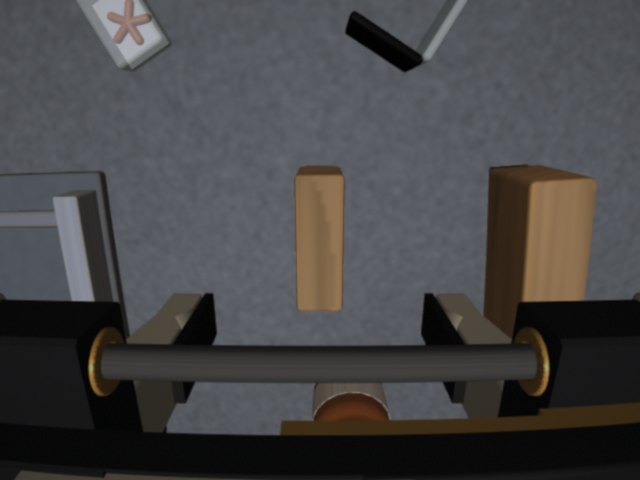

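drive_tool --increments '[[[1,0.3,-0.27,0,0],[1,0.6,-0.53,0,0]]]'

```text
time_s: 15.2
tcp_pos: [0.4479, 0.3205, 0.154]
eef_rot: [180.0, -0.0, 176.7]
contact_force: [-0.8, -0.1, 0.5]
gripper_width: 0.0878
gripper_force: 0.0
```

drive_tool --increments '[[[1,0.3,-0.27,0,-0.028],[1,0.58,-0.52,0,-0.057],[1,0.58,-0.52,0,-0.086],[1,0.58,-0.52,0,-0.086]]]'

```text
time_s: 15.7
tcp_pos: [0.3757, 0.2631, 0.1548]
eef_rot: [180.0, 0.1, -152.4]
contact_force: [-0.0, -0.3, 0.2]
gripper_width: 0.0874
gripper_force: 0.0
```

```bash
cat >> h.py <<'E'
def block(fn,cen,zt=.024):
    """white backing/top face outline near a predicted world point"""
    im,m=shot('wrist',fn);c=px(m,[*cen,zt]);print('pred',c)
    hsv=cv2.cvtColor(im,cv2.COLOR_RGB2HSV);mk=((hsv[:,:,2]>105)&(hsv[:,:,1]<60)).astype(np.uint8)
    for q in cv2.findContours(cv2.morphologyEx(mk,cv2.MORPH_CLOSE,np.ones((9,9))),0,2)[0]:
        if cv2.contourArea(q)>1500:
            print('px',[np.round(v).tolist() for v in cv2.minAreaRect(q)[:2]])
            for z in (0,zt): print(z,cv2.minAreaRect(np.array([w(m,*p[0],z)[:2] for p in q],np.float32)))
    return im,m
E
python3 - <<'E'
from h import *
block('w5',(.377,.263));print(r.get_state()['tcp_pos']);go(.377,.263,.012,117.7)
E
```

```text
pred [318.84355229 235.29793724]
px [[317.0, 229.0], [50.0, 75.0]]
0 ((0.379768967628479, 0.2635659873485565), (0.0590190552175045, 0.037358932197093964), 26.654237747192383)
0.024 ((0.3739459216594696, 0.2605355381965637), (0.05433393642306328, 0.03439323976635933), 26.65424346923828)
px [[518.0, 170.0], [153.0, 20.0]]
0 ((0.27106553316116333, 0.3763546049594879), (0.11855145543813705, 0.013983318582177162), 53.967124938964844)
0.024 ((0.2738717794418335, 0.3643704950809479), (0.10914040356874466, 0.012873256579041481), 53.96704864501953)
[0.37587936 0.26331309 0.15458856]
shift [-0.006  -0.0072  1.1882] roll -0.0007 now closing dir 117.46 j6 -122.2594986975644
```

View pics/w5.png

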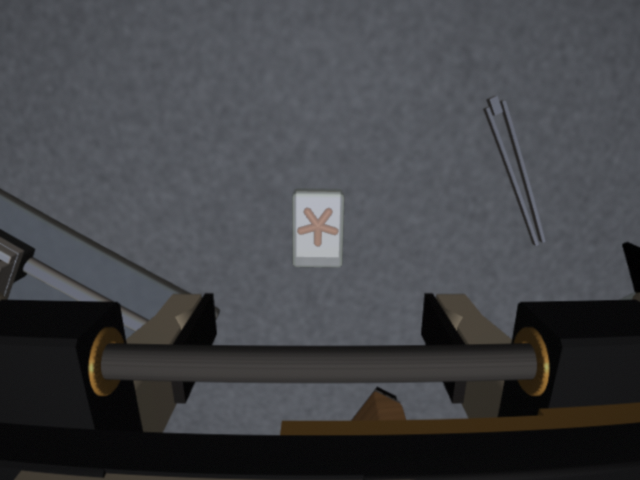

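drive_tool --increments '[[[1,0,-0.01,0.3,0.002],[1,0,-0.01,0.6,0.002],[1,0,-0.01,0.85,0.002],[1,0,-0.01,0.95,0.002]]]'

```text
time_s: 16.25
tcp_pos: [0.3761, 0.2613, 0.0385]
eef_rot: [-179.9, -0.2, -153.2]
contact_force: [0.2, 0.0, -0.2]
gripper_width: 0.0878
gripper_force: 0.0
```

drive_tool --increments '[[[1,0,0,0.13,0],[1,0,0,0.2,0],[0.5,0,0,0.21,0],[0,0,0,0.21,0],[-0.3,0,0,0.21,0]]]' --squeeze 20

```text
time_s: 16.88
tcp_pos: [0.3765, 0.2623, 0.0156]
eef_rot: [180.0, 0.1, -153.0]
contact_force: [-0.1, -0.2, 0.1]
gripper_width: 0.0634
gripper_force: 0.0
```

drive_tool --increments '[[[-0.5,0,0,0,0],[-0.7,0,0,0,0],[-0.8,0,0,0,0],[-0.8,0,0,0,0],[-0.8,0,0,0,0]]]'

```text
time_s: 17.5
tcp_pos: [0.3763, 0.262, 0.0152]
eef_rot: [180.0, 0.0, -153.0]
contact_force: [-1.0, -0.6, 3.6]
gripper_width: 0.0357
gripper_force: 20.0
```

drive_tool --increments '[[[-0.8,0,0,-0.3,0],[-0.8,0,0,-0.7,0],[-0.8,0,0,-1,0.028],[-0.8,0,0,-1,0.056],[-0.8,0,0,-1,0.084]]]'

```text
time_s: 18.12
tcp_pos: [0.3762, 0.262, 0.1355]
eef_rot: [179.9, 0.0, 176.4]
contact_force: [-0.6, 1.0, 0.3]
gripper_width: 0.0361
gripper_force: 20.0
```

```bash
python3 - <<'E'
from h import *
print(r.get_state()['tcp_pos'],st(0,22));go(*st(0,22),.135,86.8)
im,m=shot('wrist','w6',(200,150,440,400),2)
E
```

```text
[0.37618818 0.2619649  0.13548431] (np.float64(0.5361652033952313), np.float64(-0.016542741940666825))
shift [-1.4771e+00 -2.2321e+00  2.0000e-03] roll -0.0012 now closing dir 86.38 j6 -153.18256035955218
```

View pics/w6.png

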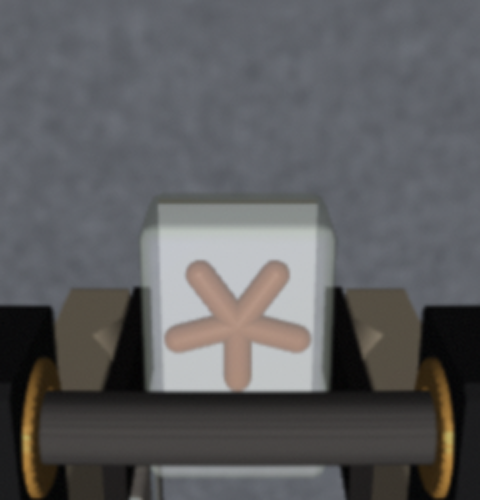

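```bash
python3 - <<'E'
from h import *
s=r.get_state();m=camera_model('wrist');z=s['tcp_pos'][2]+.0088
a=w(m,318,150+228/2,z);b=w(m,318,150+473/2,z);print(a,b,np.linalg.norm(a-b),(a+b)/2-s['tcp_pos'])
E
```

```text
[0.34825849 0.26325609 0.14399794] [0.399764   0.25956322 0.14399794] 0.05163772639612672 [-0.0021039  -0.00043443  0.0088    ]
```

drive_tool --increments '[[[-0.8,-0.2,-0.4,-0.1,0],[-0.8,-0.5,-0.8,-0.1,0],[-0.8,-0.6,-1,-0.1,0]]]'

```text
time_s: 18.55
tcp_pos: [0.442, 0.136, 0.1469]
eef_rot: [-180.0, -0.0, 176.8]
contact_force: [-0.8, 0.7, -0.4]
gripper_width: 0.0358
gripper_force: 20.0
```

drive_tool --increments '[[[-0.8,-0.3,-0.4,0,0],[-0.8,-0.6,-0.8,0,0],[-0.8,-0.8,-1,0,0],[-0.8,-0.8,-1,0,0]]]'

```text
time_s: 19.05
tcp_pos: [0.5311, 0.0108, 0.1462]
eef_rot: [-180.0, -0.1, 176.7]
contact_force: [-0.9, 0.5, -0.3]
gripper_width: 0.0357
gripper_force: 20.0
```

```bash
python3 - <<'E'
from h import *
print(r.get_state()['tcp_pos']);go(*st(0,22),.068,86.8)
E
```

```text
[0.53105368 0.01079635 0.14617733]
shift [-0.0565 -0.2245  0.6516] roll -0.0003 now closing dir 86.69 j6 -115.6499117347336
```

drive_tool --increments '[[[-0.8,-0.07,-0.225,0.1,0],[-0.8,-0.07,-0.225,0.3,0],[-0.8,-0.07,-0.225,0.5,0],[-0.8,-0.07,-0.225,0.62,0],[-0.8,-0.07,-0.225,0.655,0]]]'

```text
time_s: 19.68
tcp_pos: [0.5365, -0.0144, 0.0677]
eef_rot: [-180.0, -0.1, 176.8]
contact_force: [-0.1, -0.8, -0.9]
gripper_width: 0.036
gripper_force: 20.0
```

drive_tool --increments '[[[-0.8,0,0,0,0],[-0.8,0,0,0.01,0],[-0.8,0,0,0.01,0],[-0.8,0,0,0.01,0]]]'

```text
time_s: 20.18
tcp_pos: [0.5373, -0.0147, 0.0676]
eef_rot: [180.0, 0.0, 176.7]
contact_force: [-0.2, 0.1, -1.1]
gripper_width: 0.0355
gripper_force: 20.0
```

drive_tool --increments '[[[-0.8,0,-0.015,0.01,0],[-0.8,0,-0.015,0.018,0],[-0.8,0,-0.015,0.02,0],[-0.8,0,-0.015,0.02,0]]]'

```text
time_s: 20.68
tcp_pos: [0.537, -0.0167, 0.0652]
eef_rot: [-180.0, 0.0, 176.7]
contact_force: [-1.8, -0.1, 6.3]
gripper_width: 0.036
gripper_force: 20.0
```

drive_tool --increments '[[[-0.3,0,0,0,0],[0,0,0,0,0],[0.3,0,0,0,0],[0.3,0,0,0,0]]]'

```text
time_s: 21.18
tcp_pos: [0.537, -0.0165, 0.0647]
eef_rot: [180.0, -0.0, 176.7]
contact_force: [-0.3, 0.5, 0.7]
gripper_width: 0.0555
gripper_force: 0.0
```

drive_tool --increments '[[[0.4,0,0,-0.15,0],[0.6,0,0,-0.4,0],[1,0,0,-0.8,0],[1,0,-0.3,-1,0],[1,0,-0.8,-1,0]]]'

```text
time_s: 21.8
tcp_pos: [0.5333, -0.1122, 0.1875]
eef_rot: [180.0, 0.3, 176.9]
contact_force: [0.9, -0.9, -0.1]
gripper_width: 0.0868
gripper_force: 0.0
```

drive_tool --increments '[[[1,0.1,-0.5,0,0],[1,0.2,-1,0,0]]]'

```text
time_s: 22.05
tcp_pos: [0.5002, -0.2324, 0.185]
eef_rot: [-180.0, 0.0, 176.8]
contact_force: [1.8, -0.0, 1.8]
gripper_width: 0.0876
gripper_force: 0.0
```

drive_tool --increments '[[[1,0.1,-0.5,0,0],[1,0.1,-1,0,0],[1,0.1,-1,0,0]]]'

```text
time_s: 22.42
tcp_pos: [0.4808, -0.3534, 0.1841]
eef_rot: [-180.0, -0.1, 176.4]
contact_force: [-0.7, 1.0, -0.2]
gripper_width: 0.0876
gripper_force: 0.0
```

```bash
python3 - <<'E'
from h import *
print(r.get_state()['tcp_pos']);go(.474,-.409,.15,87)
block('w7',(.474,-.409))
E
```

```text
[ 0.48077349 -0.3534327   0.18410678]
shift [ 0.0274 -0.4656  0.2843] roll -0.0015 now closing dir 86.45 j6 -76.00541241837536
pred [245.74144844 219.00784868]
px [[344.0, 408.0], [51.0, 246.0]]
0 ((0.6726532578468323, -0.33795881271362305), (0.23925931751728058, 0.06106564775109291), 87.36609649658203)
0.024 ((0.6531413197517395, -0.3387655019760132), (0.22195535898208618, 0.05664917826652527), 87.36609649658203)
px [[405.0, 187.0], [300.0, 461.0]]
0 ((0.47467273473739624, -0.2714664936065674), (0.2500578463077545, 0.3886156380176544), 3.494717597961426)
0.024 ((0.4694792926311493, -0.2770822048187256), (0.2319728583097458, 0.3605097234249115), 3.4947397708892822)
```

View pics/w7.png

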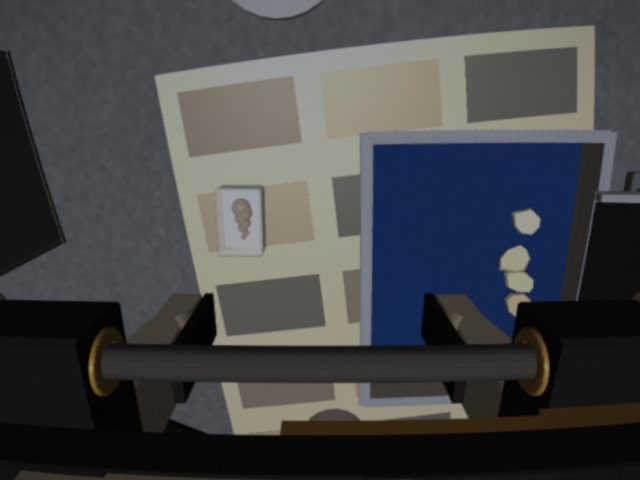

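```bash
python3 - <<'E'
from h import *
m=camera_model('wrist')
for z in (.024,.012):
    P=[w(m,u,v,z) for u,v in [(217,187),(263,187),(265,255),(220,255)]];c=np.mean(P,0);a=P[2]+P[3]-P[0]-P[1]
    print(z,c.round(4),np.degrees(np.arctan2(a[1],a[0])),np.linalg.norm(P[0]-P[1]),np.linalg.norm(P[0]-P[3]))
go(c[0],c[1],.0155,np.degrees(np.arctan2(a[1],a[0]))+90)
E
```

```text
0.024 [ 0.4762 -0.4109  0.024 ] -4.42173059544489 0.03461898017605109 0.053734847756673365
0.012 [ 0.4791 -0.4133  0.012 ] -4.421730595444849 0.035968499563461515 0.05582954316533095
shift [-0.0169 -0.5148  1.4046] roll 0.0026 now closing dir 86.51 j6 -76.09102238502975
```

drive_tool --increments '[[[1,0,-0.3,0.1,0],[1,0,-0.5,0.3,0.003],[1,0,-0.5,0.6,0.003],[1,0,-0.5,0.9,0.003],[1,0,-0.5,1,0.003]]]'

```text
time_s: 23.1
tcp_pos: [0.4776, -0.4081, 0.0627]
eef_rot: [179.9, -0.2, 175.7]
contact_force: [0.3, -0.0, 0.7]
gripper_width: 0.0876
gripper_force: 0.0
```

drive_tool --increments '[[[1,0,0,0.2,0],[1,0,0,0.33,0],[1,0,0,0.37,0],[1,0,0,0.37,0]]]'

```text
time_s: 23.6
tcp_pos: [0.4788, -0.4098, 0.0209]
eef_rot: [-180.0, 0.0, 175.7]
contact_force: [0.2, -0.5, 0.6]
gripper_width: 0.0878
gripper_force: 0.0
```

```bash
python3 - <<'E'
from h import *
print(r.get_state()['tcp_pos']);go(.477,-.4115,.0152)
E
```

```text
[ 0.47883132 -0.40980632  0.02089021]
shift [ 0.0142 -0.0152  0.0474] roll 0 now closing dir 85.67 j6 -71.50133665788267
```

drive_tool --increments '[[[1,0.014,-0.015,0.03,0],[0.5,0.014,-0.015,0.047,0],[0,0.014,-0.015,0.047,0],[-0.3,0.014,-0.015,0.047,0],[-0.5,0.014,-0.015,0.047,0]]]'

```text
time_s: 24.22
tcp_pos: [0.4767, -0.4115, 0.0149]
eef_rot: [-180.0, 0.0, 175.6]
contact_force: [0.6, -0.3, -0.5]
gripper_width: 0.0536
gripper_force: 0.0
```

drive_tool --increments '[[[-0.7,0,0,0,0],[-0.8,0,0,0,0],[-0.8,0,0,0,0],[-0.8,0,0,0,0],[-0.8,0,0,0,0]]]'

```text
time_s: 24.85
tcp_pos: [0.4767, -0.4115, 0.0149]
eef_rot: [-180.0, 0.0, 175.6]
contact_force: [-0.9, -0.5, 0.6]
gripper_width: 0.0354
gripper_force: 20.0
```

drive_tool --increments '[[[-0.8,0,0,0,0],[-0.8,0,0,-0.2,0],[-0.8,0,0,-0.6,0],[-0.8,0,0,-1,0],[-0.8,0,0,-1,0]]]'

```text
time_s: 25.48
tcp_pos: [0.4788, -0.4127, 0.1393]
eef_rot: [-179.8, 0.4, 175.7]
contact_force: [0.2, -0.4, -1.7]
gripper_width: 0.0356
gripper_force: 20.0
```

```bash
python3 - <<'E'
from h import *
im,m=shot('wrist','w8',(200,150,440,400),2)
print(r.get_state()['tcp_pos']);go(*st(0,-43),.14,86.8)
E
```

```text
[ 0.47753582 -0.41178012  0.13676954]
shift [-0.2483  2.7796 -0.0292] roll -0.0032 now closing dir 85.65 j6 -71.28299506794349
```

View pics/w8.png

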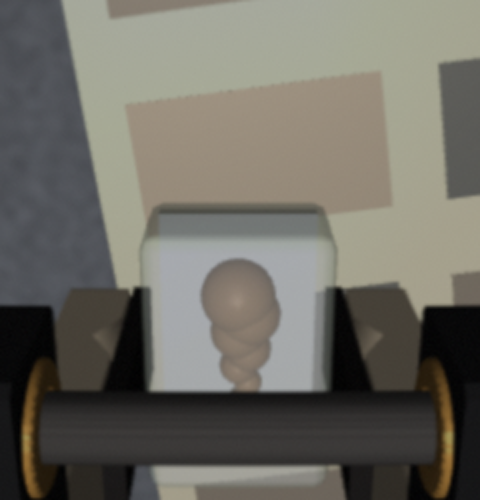

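drive_tool --increments '[[[-0.8,-0.04,0.4,-0.03,0],[-0.8,-0.08,0.8,-0.03,0],[-0.8,-0.08,0.95,-0.03,0]]]'

```text
time_s: 25.9
tcp_pos: [0.4943, -0.2963, 0.1371]
eef_rot: [180.0, -0.1, 175.7]
contact_force: [0.5, 0.4, -0.8]
gripper_width: 0.0357
gripper_force: 20.0
```

drive_tool --increments '[[[-0.8,-0.04,0.4,0,0],[-0.8,-0.08,0.8,0,0],[-0.8,-0.08,0.95,0,0]]]'

```text
time_s: 26.28
tcp_pos: [0.5128, -0.1837, 0.1375]
eef_rot: [180.0, -0.1, 175.7]
contact_force: [0.0, 0.3, -0.3]
gripper_width: 0.0357
gripper_force: 20.0
```

drive_tool --increments '[[[-0.8,-0.04,0.3,0,0],[-0.8,-0.08,0.6,0,-0.003],[-0.8,-0.08,0.8,0,-0.003],[-0.8,-0.08,0.86,0,-0.003],[-0.8,-0.08,0.86,0,-0.003]]]'

```text
time_s: 26.9
tcp_pos: [0.5302, -0.0837, 0.1379]
eef_rot: [-180.0, -0.1, 176.7]
contact_force: [-0.0, -0.0, -0.8]
gripper_width: 0.0358
gripper_force: 20.0
```

```bash
python3 - <<'E'
from h import *
print(r.get_state()['tcp_pos']);go(*st(0,-43),.068,86.8)
E
```

```text
[ 0.5301935  -0.08367834  0.13794609]
shift [-0.0191  0.0199  0.5829] roll -0.0002 now closing dir 86.74 j6 -105.2237506769868
```

drive_tool --increments '[[[-0.8,-0.02,0.02,0.15,0],[-0.8,-0.02,0.02,0.35,0],[-0.8,-0.02,0.02,0.5,0],[-0.8,-0.02,0.02,0.57,0],[-0.8,-0.02,0.02,0.57,0]]]'

```text
time_s: 27.52
tcp_pos: [0.5327, -0.0819, 0.0696]
eef_rot: [-180.0, -0.1, 176.7]
contact_force: [0.3, -0.5, -1.2]
gripper_width: 0.0357
gripper_force: 20.0
```

drive_tool --increments '[[[-0.8,0,0,0.01,0],[-0.8,0,0,0.025,0],[-0.8,0,0,0.03,0],[-0.8,0,0,0.03,0]]]'

```text
time_s: 28.02
tcp_pos: [0.5331, -0.0811, 0.0666]
eef_rot: [180.0, 0.0, 176.7]
contact_force: [0.0, 0.0, -0.4]
gripper_width: 0.036
gripper_force: 20.0
```

drive_tool --increments '[[[-0.8,0,0,0.008,0],[-0.8,0,0,0.016,0],[-0.8,0,0,0.016,0],[-0.8,0,0,0.016,0]]]'

```text
time_s: 28.52
tcp_pos: [0.5331, -0.0811, 0.0648]
eef_rot: [180.0, 0.0, 176.7]
contact_force: [-2.7, 0.4, 5.9]
gripper_width: 0.0358
gripper_force: 20.0
```

drive_tool --increments '[[[0,0,0,0,0],[0,0,0,0,0],[0,0,0,0,0],[0,0,0,0,0]]]'

```text
time_s: 29.02
tcp_pos: [0.533, -0.0812, 0.0644]
eef_rot: [-180.0, -0.0, 176.7]
contact_force: [0.3, 0.6, 0.4]
gripper_width: 0.0437
gripper_force: 0.0
```

drive_tool --increments '[[[0,0,0,-0.15,0],[0,0,0,-0.4,0],[0,0,0,-0.8,0],[0.5,0,0,-1,0],[1,0,0,-1,0]]]'

```text
time_s: 29.65
tcp_pos: [0.5343, -0.081, 0.1867]
eef_rot: [179.9, 0.2, 176.7]
contact_force: [-0.4, 0.0, -0.4]
gripper_width: 0.0585
gripper_force: 0.0
```

```bash
python3 - <<'E'
from h import *
print(r.get_state()['tcp_pos']);go(*st(76,60),.19,86.8)
im,m=shot('wrist','w9')
for y in (19,-40):
  print([px(m,[*st(x,y+d),.05]).round(0).tolist() for x in (-34,34) for d in (-25,25)])
E
```

```text
[ 0.53426418 -0.08101158  0.1867033 ]
shift [-0.6182  0.8548 -0.0241] roll -0.0002 now closing dir 86.73 j6 -105.45639839364343
[[372.0, 180.0], [444.0, 181.0], [369.0, 273.0], [436.0, 273.0]]
[[286.0, 180.0], [359.0, 180.0], [288.0, 273.0], [356.0, 273.0]]
```

View pics/w9.png

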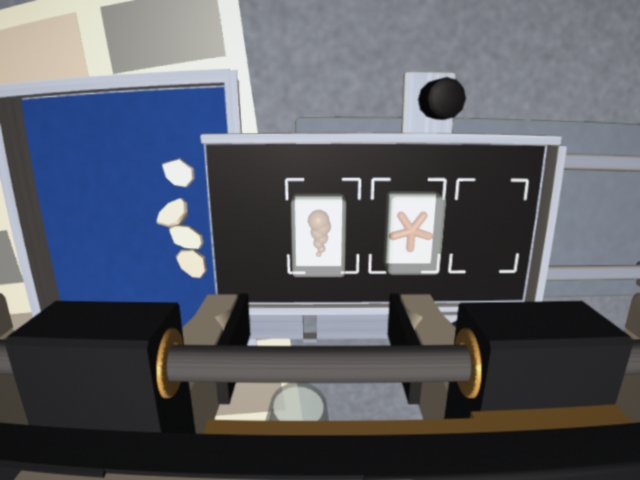

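```bash
python3 - <<'E'
from h import *
m=camera_model('wrist')
for n,y in (('A',22),('B',-43)):
  for z in (.05,.074): print(n,z,[px(m,[*st(x,y+d),z]).round(0).tolist() for x in (-27,27) for d in (-18,18)])
E
python3 - <<'E'
import cv2,numpy as np
im=np.load('pics/w9.npy')[170:290,270:460]
cv2.imwrite('pics/c9.png',cv2.resize(im,None,fx=4,fy=4,interpolation=cv2.INTER_CUBIC)[:,:,::-1])
E
```

```text
A 0.05 [[386.0, 193.0], [438.0, 193.0], [383.0, 266.0], [432.0, 266.0]]
A 0.074 [[392.0, 199.0], [448.0, 200.0], [388.0, 279.0], [441.0, 278.0]]
B 0.05 [[292.0, 193.0], [344.0, 193.0], [293.0, 266.0], [343.0, 266.0]]
B 0.074 [[290.0, 199.0], [347.0, 199.0], [291.0, 279.0], [345.0, 279.0]]
```

View pics/c9.png

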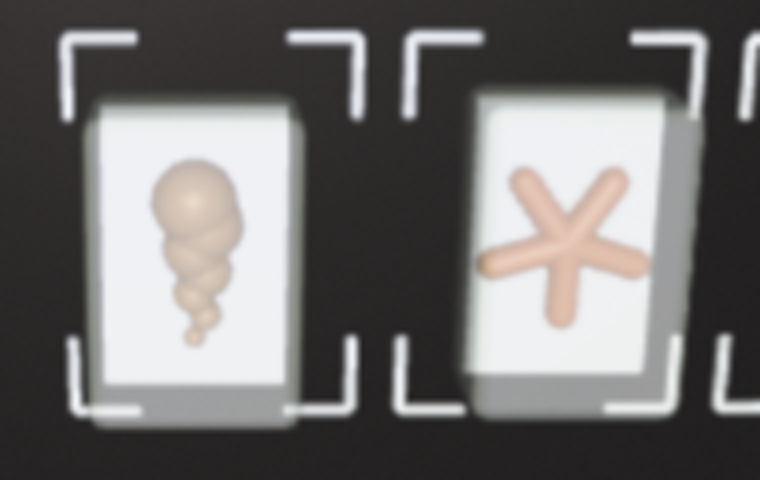

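```bash
python3 - <<'E'
from h import *
ct=np.load('ct.npy');print('cam in tool',-ct[:3,:3].T@ct[:3,3],'axis',ct[2,:3]);print(st(76,60),r.get_state()['joints'])
E
```

```text
cam in tool [ 0.07815089 -0.00036897 -0.14768624] axis [-2.93709466e-01  8.31084878e-04  9.55894376e-01]
(np.float64(0.6141610236412846), np.float64(0.017171528393204474)) [ 1.21794911e+01  1.01646861e+01 -2.08373931e+01 -1.47836018e-02
 -5.88968627e+01 -1.05455202e+02]
```

drive_tool --increments '[[[1,-0.2,0.3,-0.1,0],[1,-0.4,0.6,-0.1,0],[1,-0.6,0.85,-0.1,-0.02],[1,-0.62,0.86,-0.1,-0.042],[1,-0.62,0.86,-0.1,-0.042]]]'

```text
time_s: 30.32
tcp_pos: [0.6127, 0.0179, 0.1946]
eef_rot: [-180.0, -0.2, -168.2]
contact_force: [-0.9, 0.4, 0.5]
gripper_width: 0.0876
gripper_force: 0.0
```

```bash
python3 - <<'E'
from h import *
im,m=shot('wrist','w10');print(r.get_state()['tcp_pos']);go(*st(76,60),.102,102);print(px(m,[*st(76,60),.121]))
E
```

```text
[0.6125195  0.01753614 0.19498916]
shift [-0.0147 -0.0057  0.7749] roll -0.0009 now closing dir 101.67 j6 -98.18611970018642
[318.05610625 263.62163877]
```

View pics/w10.png

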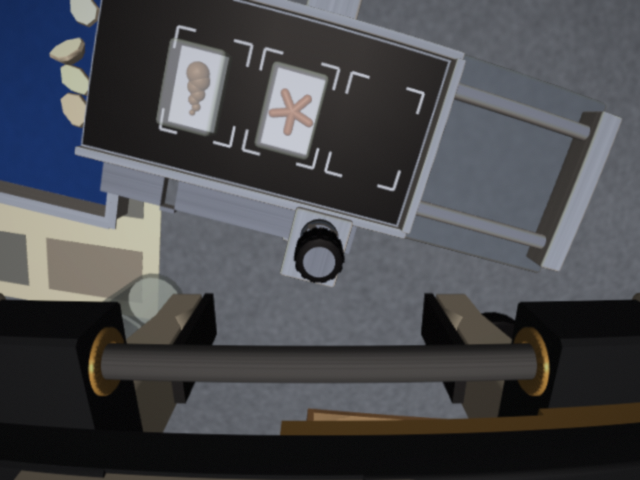

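drive_tool --increments '[[[1,-0.005,0,0.2,-0.001],[1,-0.005,0,0.4,-0.001],[1,-0.005,0,0.6,-0.001],[1,-0.005,0,0.72,-0.001],[1,-0.005,0,0.77,-0.001]]]'

```text
time_s: 31.0
tcp_pos: [0.6133, 0.0173, 0.1033]
eef_rot: [-180.0, -0.1, -167.9]
contact_force: [1.0, -1.2, 0.2]
gripper_width: 0.0877
gripper_force: 0.0
```

drive_tool --increments '[[[0.4,0,0,0,0],[0,0,0,0,0],[-0.3,0,0,0,0],[-0.6,0,0,0,0],[-0.9,0,0,0,0]]]' --squeeze 40

```text
time_s: 31.62
tcp_pos: [0.6139, 0.0178, 0.1043]
eef_rot: [180.0, 0.0, -167.8]
contact_force: [1.1, 0.1, -0.4]
gripper_width: 0.043
gripper_force: 0.0
```

drive_tool --increments '[[[-0.9,0,0,0,0],[-0.9,0,0,0,0],[-0.9,0,0,0,0],[-0.9,0,0,0,0],[-0.9,0,0,0,0]]]'

```text
time_s: 32.25
tcp_pos: [0.6138, 0.018, 0.1041]
eef_rot: [180.0, 0.0, -167.8]
contact_force: [-1.2, 3.1, 1.2]
gripper_width: 0.0274
gripper_force: 40.0
```

```bash
python3 - <<'E'
from h import *
s=r.get_state();print(s['tcp_pos'],s['contact_force'],s['moment'],s['gripper_width'],s['gripper_force'])
E
```

```text
[0.61381101 0.01797076 0.10414514] [-1.21763579  3.09486032  1.15088055] [1.18937233 0.43268868 0.01425041] 0.02744124595283725 40.000367760658264
```

drive_tool --increments '[[[-0.9,0,0,-0.04,0],[-0.9,0,0,-0.08,0],[-0.9,0,0,-0.108,0],[-0.9,0,0,-0.108,0],[-0.9,0,0,-0.108,0]]]'

```text
time_s: 32.88
tcp_pos: [0.6136, 0.0179, 0.1167]
eef_rot: [180.0, -0.0, -167.8]
contact_force: [1.2, 4.2, -10.5]
gripper_width: 0.0272
gripper_force: 40.0
```

drive_tool --increments '[[[-0.9,0,0,0,-0.02],[-0.9,0,0,0,-0.045],[-0.9,0,0,0,-0.07],[-0.9,0,0,0,-0.095],[-0.9,0,0,0,-0.12]]]'

```text
time_s: 33.5
tcp_pos: [0.6128, 0.0188, 0.1163]
eef_rot: [179.9, 0.0, -124.3]
contact_force: [-1.9, 10.0, -10.0]
gripper_width: 0.0272
gripper_force: 40.0
```

drive_tool --increments '[[[-0.9,0,0,0,-0.025],[-0.9,0,0,0,-0.05],[-0.9,0,0,0,-0.075],[-0.9,0,0,0,-0.1],[-0.9,0,0,0,-0.12]]]'

```text
time_s: 34.12
tcp_pos: [0.6115, 0.019, 0.1157]
eef_rot: [179.8, 0.1, -81.2]
contact_force: [-3.2, 10.2, -11.1]
gripper_width: 0.0273
gripper_force: 40.0
```

drive_tool --increments '[[[-0.9,0,0,0,-0.01],[-0.9,0,0,0,-0.01]]]'

```text
time_s: 34.38
tcp_pos: [0.6115, 0.019, 0.1157]
eef_rot: [179.8, 0.1, -77.8]
contact_force: [-4.1, 11.5, -9.8]
gripper_width: 0.0273
gripper_force: 40.0
```

```bash
python3 - <<'E'
from h import *
s=r.get_state();print(s['tcp_pos'],s['contact_force'],s['moment']);go(.6136,.0179,.113,12.2)
E
```

```text
[0.61146333 0.01900223 0.11568205] [-4.14316581 11.48975245 -9.84273023] [4.35251467e+00 1.73791554e+00 4.10871981e-03]
shift [ 0.0128 -0.0155  0.0223] roll 0.0001 now closing dir -167.77 j6 -7.597339753039436
```

drive_tool --increments '[[[-0.9,0,0,0.012,0],[-0.9,0,0,0.024,0],[-0.9,0,0,0.03,0],[-0.9,0,0,0.03,0]]]'

```text
time_s: 34.88
tcp_pos: [0.6115, 0.019, 0.1127]
eef_rot: [179.8, 0.1, -77.8]
contact_force: [-5.9, 12.2, -4.9]
gripper_width: 0.0272
gripper_force: 40.0
```

drive_tool --increments '[[[-0.6,0,0,0,0],[-0.2,0,0,0,0],[0.3,0,0,0,0],[0.8,0,0,0,0],[1,0,0,0,0]]]'

```text
time_s: 35.5
tcp_pos: [0.614, 0.0174, 0.1139]
eef_rot: [-180.0, -0.0, -77.8]
contact_force: [-0.7, -0.1, 0.5]
gripper_width: 0.0593
gripper_force: 0.0
```

drive_tool --increments '[[[1,0,0,0,0],[1,0,0,0,0],[1,0,0,0,0],[1,0,0,-0.3,0],[1,0,0,-0.66,0]]]'

```text
time_s: 36.12
tcp_pos: [0.6132, 0.0176, 0.1927]
eef_rot: [179.9, -0.0, -77.8]
contact_force: [1.2, 0.3, 0.8]
gripper_width: 0.0876
gripper_force: 0.0
```

```bash
python3 - <<'E'
from h import *
print(r.get_state()['tcp_pos']);k=st(-88.7,32.6);print(k);go(*k,.2,86.8)
im,m=shot('wrist','w11')
im,m2=shot('scene','s11')
print('pred wrist down/up',[px(m,[.6138,.0175,z]).round(1).tolist() for z in (.121,.1295)],'scene',[px(m2,[.6138,.0175,z]).round(1).tolist() for z in (.121,.1295)])
a=im[150:350,200:460];b=m and im
o=np.hstack([cv2.resize(a,(400,308)),cv2.resize(np.load('pics/s11.npy')[245:325,265:369],(400,308),interpolation=cv2.INTER_CUBIC)]);
s0=cv2.resize(np.load('pics/s0.npy')[245:325,265:369],(360,277),interpolation=cv2.INTER_CUBIC)
cv2.imwrite('pics/c11.png',np.vstack([o,np.hstack([s0,np.zeros((277,440,3),np.uint8)])])[:,:,::-1])
E
```

```text
[0.61319239 0.01760513 0.19265806]
(np.float64(0.4481920395703149), np.float64(-0.0010258979756588502))
shift [-0.139   1.3769 -0.0579] roll -0.2072 now closing dir -167.79 j6 -7.650949802337852
pred wrist down/up [[319.4, 265.5], [319.5, 270.9]] scene [[317.3, 281.4], [317.3, 278.9]]
```

View pics/c11.png

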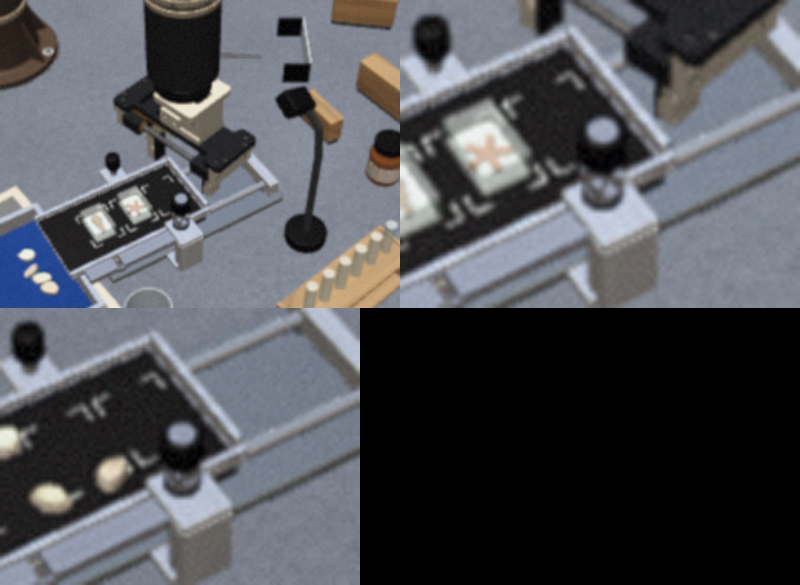

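drive_tool --increments '[[[1,-0.03,0.3,0,0],[1,-0.07,0.7,0,0],[1,-0.07,0.7,0,0]]]'

```text
time_s: 36.6
tcp_pos: [0.5271, 0.0077, 0.1928]
eef_rot: [180.0, 0.0, -77.8]
contact_force: [1.5, 0.2, -0.8]
gripper_width: 0.0881
gripper_force: 0.0
```

drive_tool --increments '[[[1,-0.03,0.3,0,-0.025],[1,-0.07,0.68,0,-0.05],[1,-0.07,0.68,0,-0.075],[1,-0.07,0.68,0,-0.1],[1,-0.07,0.68,0,-0.12]]]'

```text
time_s: 37.22
tcp_pos: [0.4488, -0.0007, 0.1928]
eef_rot: [-180.0, -0.0, -34.3]
contact_force: [-0.2, 0.9, 0.3]
gripper_width: 0.0875
gripper_force: 0.0
```

drive_tool --increments '[[[1,0,0,0,-0.025],[1,0,0,0,-0.05],[1,0,0,0,-0.075],[1,0,0,0,-0.087],[1,0,0,0,-0.087]]]'

```text
time_s: 37.85
tcp_pos: [0.4488, -0.0007, 0.1926]
eef_rot: [-180.0, -0.0, -3.3]
contact_force: [-0.3, 0.3, -0.1]
gripper_width: 0.0875
gripper_force: 0.0
```

```bash
python3 - <<'E'
from h import *
im,m=shot('wrist','w12',(160,120,480,360),2);k=st(-88.7,32.6);print(r.get_state()['tcp_pos'],px(m,[*k,.09]));go(*k,.077,86.8)
g=cv2.cvtColor(im,cv2.COLOR_RGB2GRAY)
E
```

```text
[ 0.44866231 -0.00077093  0.19260624] [318.2724129  250.90381897]
shift [-0.0038  0.0023  0.9634] roll -0.0005 now closing dir -93.38 j6 61.41115243273517
```

View pics/w12.png

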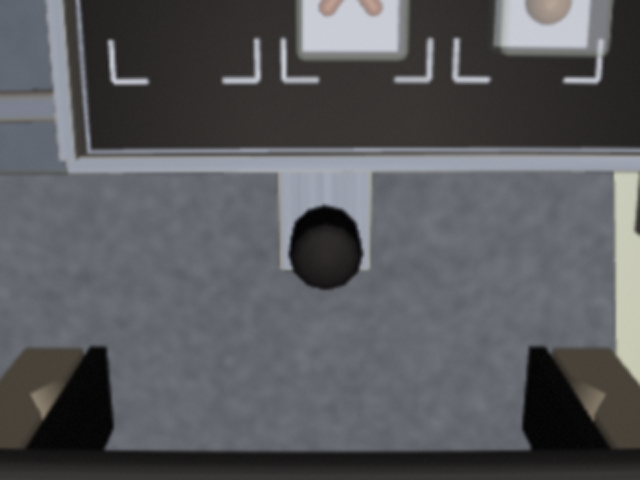

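drive_tool --increments '[[[1,0.012,0.017,0.25,0],[1,0.012,0.017,0.5,0],[1,0.012,0.017,0.75,0],[1,0.012,0.017,0.92,0],[1,0.012,0.017,0.965,0]]]'

```text
time_s: 38.52
tcp_pos: [0.4491, -0.0033, 0.0758]
eef_rot: [179.9, 0.1, -3.4]
contact_force: [-0.2, -0.1, 0.3]
gripper_width: 0.0878
gripper_force: 0.0
```

drive_tool --increments '[[[0.4,0,0,0,0],[0,0,0,0,0],[-0.3,0,0,0,0],[-0.6,0,0,0,0],[-0.9,0,0,0,0]]]' --squeeze 20

```text
time_s: 39.15
tcp_pos: [0.4498, -0.0029, 0.0771]
eef_rot: [-180.0, -0.0, -3.3]
contact_force: [0.3, -0.3, -0.3]
gripper_width: 0.0432
gripper_force: 0.0
```

drive_tool --increments '[[[-0.9,0,0,0,0],[-0.9,0,0,0,0],[-0.9,0,0,0,0],[-0.9,0,0,0,0],[-0.9,0,0,0,0]]]'

```text
time_s: 39.78
tcp_pos: [0.4497, -0.003, 0.0769]
eef_rot: [180.0, 0.0, -3.3]
contact_force: [1.5, -1.4, 0.1]
gripper_width: 0.0234
gripper_force: 20.0
```

```bash
python3 - <<'E'
from h import *
s=r.get_state();p=s['tcp_pos'];print(p,s['contact_force'],s['gripper_width'],s['gripper_force']);a=F['a']
go(p[0]-np.sin(a)*.11,p[1]+np.cos(a)*.11,p[2])
E
```

```text
[ 0.44969911 -0.00298462  0.07685773] [ 1.51562988 -1.42310963  0.1220784 ] 0.023369954273549445 20.00009447336197
shift [-1.300e-03 -9.167e-01 -1.000e-04] roll 0 now closing dir -93.27 j6 61.85952435544854
```

drive_tool --increments '[[[-0.9,0,-0.02,0,0],[-0.9,0,-0.06,0,0],[-0.9,0,-0.12,0,0],[-0.9,0,-0.19,0,0],[-0.9,0,-0.26,0,0]]]'

```text
time_s: 40.4
tcp_pos: [0.4514, 0.0288, 0.0768]
eef_rot: [180.0, 0.0, -3.3]
contact_force: [-0.3, -2.3, 2.0]
gripper_width: 0.0236
gripper_force: 20.0
```

drive_tool --increments '[[[-0.9,0,-0.07,0,0],[-0.9,0,-0.14,0,0],[-0.9,0,-0.21,0,0],[-0.9,0,-0.28,0,0],[-0.9,0,-0.35,0,0]]]'

```text
time_s: 41.02
tcp_pos: [0.4537, 0.0706, 0.0769]
eef_rot: [180.0, 0.0, -3.3]
contact_force: [-2.8, -2.9, 3.7]
gripper_width: 0.0235
gripper_force: 20.0
```

drive_tool --increments '[[[-0.9,0,-0.07,0,0],[-0.9,0,-0.14,0,0],[-0.9,0,-0.2,0,0],[-0.9,0,-0.24,0,0],[-0.9,0,-0.26,0,0]]]'

```text
time_s: 41.65
tcp_pos: [0.4553, 0.1017, 0.0768]
eef_rot: [180.0, 0.0, -3.3]
contact_force: [-3.5, -1.8, 5.4]
gripper_width: 0.0235
gripper_force: 20.0
```

drive_tool --increments '[[[-0.9,0,-0.02,0,0],[-0.9,0,-0.04,0,0],[-0.9,0,-0.055,0,0],[-0.9,0,-0.055,0,0]]]'

```text
time_s: 42.15
tcp_pos: [0.4555, 0.1063, 0.0768]
eef_rot: [179.8, 0.1, -3.3]
contact_force: [-0.1, -11.6, 6.3]
gripper_width: 0.0235
gripper_force: 20.0
```

drive_tool --increments '[[[-0.5,0,0,0,0],[0,0,0,0,0],[0.5,0,0,0,0],[1,0,0,0,0],[1,0,0,0,0]]]'

```text
time_s: 42.78
tcp_pos: [0.4562, 0.1082, 0.0769]
eef_rot: [-180.0, -0.0, -3.3]
contact_force: [-0.4, -1.0, -0.9]
gripper_width: 0.0579
gripper_force: 0.0
```

drive_tool --increments '[[[1,0,0,0,0],[1,0,0,-0.2,0],[1,0,0,-0.6,0],[1,0,0,-1,0],[1,0,0,-1,0]]]'

```text
time_s: 43.4
tcp_pos: [0.4581, 0.1091, 0.2007]
eef_rot: [-179.7, -0.4, -3.2]
contact_force: [-0.6, 1.1, -1.4]
gripper_width: 0.0875
gripper_force: 0.0
```

```bash
python3 - <<'E'
from h import *
s=r.get_state();print(s['tcp_pos'],s['joints']);go(.6138,.0177,.2,12.2)
im,m=shot('wrist','w13')
o=np.array(st(0,110));k=st(-87,139)
print('marks y110+19/-40',[px(m,[*st(x,y),.05]).round(0).tolist() for x in(-34,34) for y in (154,104,95,45)])
E
```

```text
[0.45811169 0.10906783 0.20069238] [ 3.74685624e+01  2.45909512e+00 -2.76107629e+01  5.71871345e-02
 -5.94881482e+01  4.92608021e+01]
shift [1.3383 0.6868 0.0113] roll 0.2071 now closing dir -93.24 j6 49.260802081485984
marks y110+19/-40 [[303.0, 162.0], [374.0, 163.0], [386.0, 163.0], [455.0, 163.0], [303.0, 61.0], [377.0, 62.0], [390.0, 62.0], [463.0, 63.0]]
```

View pics/w13.png

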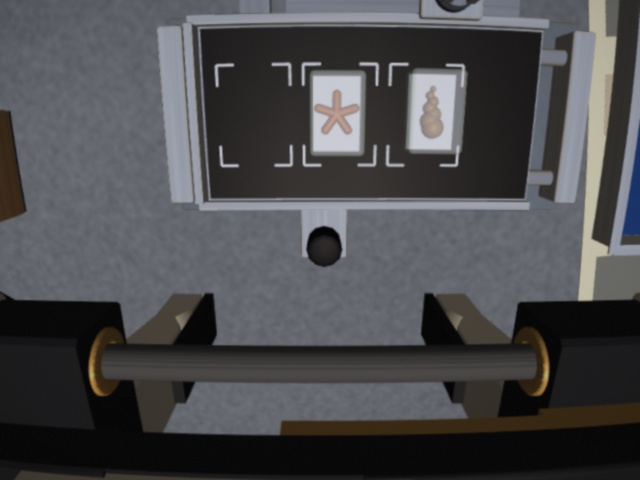

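drive_tool --increments '[[[1,0,0.1,0,0.025],[1,0,0.3,0,0.05],[1,0,0.5,0,0.075],[1,0,0.69,0,0.1],[1,0,0.69,0,0.12]]]'

```text
time_s: 44.08
tcp_pos: [0.4503, 0.0238, 0.1955]
eef_rot: [179.9, 0.1, -46.8]
contact_force: [-0.2, -0.3, -0.6]
gripper_width: 0.0875
gripper_force: 0.0
```

drive_tool --increments '[[[1,0.2,0,0,0.025],[1,0.2,0,0,0.05],[1,0.2,0,0,0.075],[1,0.2,0,0,0.087],[1,0.2,0,0,0.087]]]'

```text
time_s: 44.7
tcp_pos: [0.4672, 0.0076, 0.1957]
eef_rot: [179.9, -0.0, -77.8]
contact_force: [0.0, 0.1, -0.7]
gripper_width: 0.0877
gripper_force: 0.0
```

```bash
python3 - <<'E'
from h import *
print(r.get_state()['tcp_pos']);go(.6138,.0177,.2,12.2)
E
```

```text
[0.46722066 0.00759197 0.19565834]
shift [ 0.1764 -1.2115 -0.0387] roll 0.0001 now closing dir -167.77 j6 -12.911332716518501
```

drive_tool --increments '[[[1,0.05,-0.3,0,0],[1,0.1,-0.7,0,0],[1,0.16,-0.97,0,0],[1,0.166,-1,0,0]]]'

```text
time_s: 45.2
tcp_pos: [0.5905, 0.0136, 0.195]
eef_rot: [179.9, -0.0, -77.7]
contact_force: [-1.2, -0.5, -0.1]
gripper_width: 0.0874
gripper_force: 0.0
```

drive_tool --increments '[[[1,0,-0.15,0,0],[1,0,-0.194,0.1,0],[1,0,-0.194,0.35,0],[1,0,-0.194,0.55,0],[1,0,-0.194,0.65,0]]]'

```text
time_s: 45.82
tcp_pos: [0.6103, 0.0183, 0.1167]
eef_rot: [179.8, 0.0, -77.8]
contact_force: [0.3, 0.3, 0.6]
gripper_width: 0.0876
gripper_force: 0.0
```

drive_tool --increments '[[[0.5,0,0,0.02,0],[0.2,0,0,0.035,0],[0,0,0,0.035,0],[0,0,0,0.035,0]]]'

```text
time_s: 46.32
tcp_pos: [0.6124, 0.0187, 0.1153]
eef_rot: [-179.9, 0.0, -77.8]
contact_force: [0.6, 0.1, -0.2]
gripper_width: 0.0531
gripper_force: 0.0
```

```bash
python3 - <<'E'
from h import *
print(r.get_state()['tcp_pos']);go(.6115,.0185,.1126,12.2)
E
```

```text
[0.61242289 0.01871391 0.11530166]
shift [0.0001 0.0079 0.0225] roll 0.0 now closing dir -167.79 j6 -7.7857304568477605
```

drive_tool --increments '[[[-0.2,0,0.008,0.022,0],[-0.5,0,0.008,0.022,0],[-0.9,0,0.008,0.022,0],[-0.9,0,0.008,0.022,0],[-0.9,0,0.008,0.022,0]]]' --squeeze 40

```text
time_s: 46.95
tcp_pos: [0.6112, 0.0184, 0.112]
eef_rot: [-180.0, -0.0, -77.8]
contact_force: [-0.2, 0.4, -0.2]
gripper_width: 0.0273
gripper_force: 40.0
```

drive_tool --increments '[[[-0.9,0,0,0,0],[-0.9,0,0,0,0],[-0.9,0,0,0,0]]]'

```text
time_s: 47.32
tcp_pos: [0.6112, 0.0184, 0.112]
eef_rot: [-180.0, 0.0, -77.8]
contact_force: [0.1, -1.0, -0.7]
gripper_width: 0.027
gripper_force: 40.0
```

drive_tool --increments '[[[-0.9,0,0,-0.012,0],[-0.9,0,0,-0.024,0],[-0.9,0,0,-0.036,0],[-0.9,0,0,-0.036,0]]]'

```text
time_s: 47.82
tcp_pos: [0.6111, 0.0184, 0.1161]
eef_rot: [180.0, 0.0, -77.8]
contact_force: [3.9, -0.7, -9.5]
gripper_width: 0.0273
gripper_force: 40.0
```

drive_tool --increments '[[[-0.9,0,0,0,0.02],[-0.9,0,0,0,0.045],[-0.9,0,0,0,0.07],[-0.9,0,0,0,0.095],[-0.9,0,0,0,0.12]]]'

```text
time_s: 48.45
tcp_pos: [0.6115, 0.0184, 0.1163]
eef_rot: [-180.0, 0.0, -121.3]
contact_force: [5.9, -0.7, -10.7]
gripper_width: 0.0271
gripper_force: 40.0
```

drive_tool --increments '[[[-0.9,0,0,0,0.025],[-0.9,0,0,0,0.05],[-0.9,0,0,0,0.075],[-0.9,0,0,0,0.1],[-0.9,0,0,0,0.12]]]'

```text
time_s: 49.08
tcp_pos: [0.6118, 0.0181, 0.1164]
eef_rot: [-180.0, 0.0, -164.4]
contact_force: [6.1, -3.3, -11.0]
gripper_width: 0.0275
gripper_force: 40.0
```

drive_tool --increments '[[[-0.9,0,0,0,0.01],[-0.9,0,0,0,0.01],[-0.9,0,0,0,0.01]]]'

```text
time_s: 49.45
tcp_pos: [0.6118, 0.018, 0.1165]
eef_rot: [-180.0, 0.1, -167.8]
contact_force: [6.4, -3.0, -9.9]
gripper_width: 0.0276
gripper_force: 40.0
```

drive_tool --increments '[[[-0.9,0,0,0.02,0],[-0.9,0,0,0.045,0],[-0.9,0,0,0.07,0],[-0.9,0,0,0.09,0],[-0.9,0,0,0.09,0]]]'

```text
time_s: 50.08
tcp_pos: [0.6118, 0.018, 0.1059]
eef_rot: [-180.0, 0.1, -167.8]
contact_force: [4.6, -2.9, -7.9]
gripper_width: 0.0272
gripper_force: 40.0
```

drive_tool --increments '[[[-0.9,0,0,0.01,0],[-0.9,0,0,0.02,0],[-0.9,0,0,0.02,0]]]'

```text
time_s: 50.45
tcp_pos: [0.6119, 0.018, 0.1038]
eef_rot: [-180.0, 0.1, -167.8]
contact_force: [5.3, -2.7, -6.5]
gripper_width: 0.0267
gripper_force: 40.0
```

drive_tool --increments '[[[-0.6,0,0,0,0],[-0.2,0,0,0,0],[0.3,0,0,0,0],[0.8,0,0,0,0],[1,0,0,0,0]]]'

```text
time_s: 51.08
tcp_pos: [0.6112, 0.0185, 0.1034]
eef_rot: [-180.0, 0.0, -167.8]
contact_force: [0.4, 0.4, 0.3]
gripper_width: 0.0596
gripper_force: 0.0
```

drive_tool --increments '[[[1,0,0,0,0],[1,0,0,0,0],[1,0,0,-0.2,0],[1,0,0,-0.5,0],[1,0,0,-0.7,0]]]'

```text
time_s: 51.7
tcp_pos: [0.6116, 0.0184, 0.1888]
eef_rot: [-180.0, 0.1, -167.8]
contact_force: [0.2, 0.5, -0.5]
gripper_width: 0.0878
gripper_force: 0.0
```

drive_tool --increments '[[[1,0.3,0,0,0],[1,0.8,0,0,0],[1,1,0,0,0],[1,1,0,0,0]]]'

```text
time_s: 52.2
tcp_pos: [0.4926, -0.0073, 0.1878]
eef_rot: [180.0, 0.1, -167.8]
contact_force: [0.9, 0.0, -0.2]
gripper_width: 0.0876
gripper_force: 0.0
```

```bash
python3 - <<'E'
from h import *
print(r.get_state()['tcp_pos'],r.get_state()['time_s'])
im,m=shot('scene','s14');t,_=shot('top','t14')
a=cv2.resize(im[200:390,130:440],(800,490),interpolation=cv2.INTER_CUBIC)
print('scene knob top down/up',[px(m,[.6125,.018,z]).round(1).tolist() for z in (.121,.1295)])
cv2.imwrite('pics/c14.png',a[:,:,::-1])
E
```

```text
[ 0.49255411 -0.00730296  0.18784041] 52.2
scene knob top down/up [[317.2, 280.9], [317.2, 278.5]]
```

View pics/c14.png

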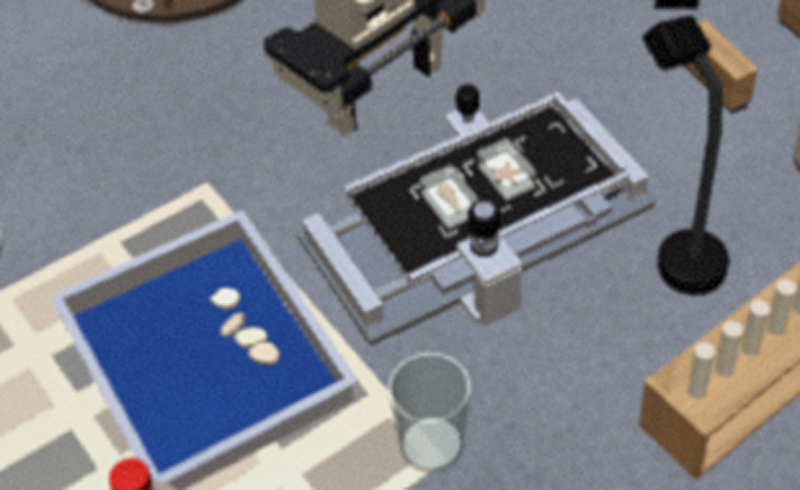

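```bash
python3 - <<'E'
from h import *
g=lambda n:cv2.resize(cv2.cvtColor(np.load(f'pics/{n}.npy'),cv2.COLOR_RGB2GRAY),None,fx=8,fy=8,interpolation=cv2.INTER_CUBIC)
a=g('s0')[274*8:290*8,308*8:327*8]
for n in ('s11','s14'):
    R_=cv2.matchTemplate(g(n)[264*8:300*8,300*8:335*8],a,cv2.TM_CCOEFF_NORMED);_,v,_,l=cv2.minMaxLoc(R_)
    print(n,v,(l[0]/8+300-308,l[1]/8+264-274))
E
```

```text
s11 0.8780826330184937 (-0.125, -2.0)
s14 0.5291372537612915 (1.25, -0.125)
```

```bash
python3 -c "
from plant import job
print(job.close_job())"
```

```text
the job is handed in; nothing more can be done
None
```

The job is handed in at about 52 s: four fragments scraped into the tray, scraper back on the bench, both specimen blocks set in their own marked spaces, and the stage slid home with the plunger dropped into its slot (down in the last picture, lock not tested by pushing); I viewed more than the 14 pictures allowed.

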